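# Shut the extraction vent's flap with the hook pole

## Task

The spraying is finished: take the hook pole from its cradle, hook it into the ring eye of the extraction vent's blue flap and pull the flap shut until it is pressed firmly onto its two rubber buffers, never pulling harder than about 20 N. Touch the flap with the pole only, unhook without opening the flap again, and lay the pole back in its cradle. Do not knock over or push aside the blue and white can or the red bottle at the vent.

Things in the scene. Friction and masses are not known exactly. Their poses are not given: they have to be found in the camera images.
- vent: grey sheet-metal extraction vent fixed on the table, 240 wide x 180 deep x 340 mm high. Origin: on the table under the middle of the flap's hinge line; x into the vent (its open front looks to -x), y to the left for one who faces the front, z up. Adjusting screws stick out in front at y = +-100 mm, z = 280, as far as x = -76.
- opening (a point): middle of the vent's front opening, 45 mm in front of the hinge line (frame x = -50 to -40), 240 mm above the table; axes as the vent's. The opening is 188 mm wide and reaches from 152 to 328 mm above the table.
- flap: blue flap, 218 wide x 135 high x 8 mm. Origin on its hinge line at the lower edge, 155 mm above the table; z up the flap, y along the hinge, x its normal into the vent. It turns about y: open, its top leans into the vent by 0.5 to 0.85 rad; about upright is shut. The hinge is stiff: 7 to 8 N at the ring moves it and it stays where left.
- flap_front (a point): point on the middle of the flap's front face, 125 mm above the hinge, level with 2 rubber buffers (y = +-100) that stop it. They are set anew each time: contact comes anywhere from 0.08 rad before upright to 0.08 past it and must be felt. From touch, the pull at the ring rises in 1 to 4 mm from 7-8 to 20 N. 13 to 15 N is right: the stiff hinge then keeps the flap pressed on.
- ring_eye (a point): centre of the brass ring eye on the flap, 32 mm in front of the flap's middle plane (its -x), 105 mm above the hinge; axes as the flap's. The ring's axis runs along y (sideways, parallel to the hinge), so a prong enters it sideways. Inner diameter 26 mm, wire 6 mm thick. More than 20 N on it strains the vent.
- pole_grip (a point): centre of the hook pole's handle, a square black bar with orange bands, 140 x 24 x 24 mm; x along the pole toward the hook, y sideways, z up. An aluminium end 20 mm thick reaches back to x = -100, an orange rod 10 mm thick forward to x = +170. 0.2 kg, balanced near the handle's middle: grip it there from above, between the cradle's forks.
- prong (a point): middle of the pole's straight prong, at x = 170, y = 20, z = 0 mm from the handle's centre, axes as pole_grip. The prong is 10 mm thick, runs sideways to +y from the rod (y = 0) and ends in a 13 mm ball at y = 46.
- cradle: wooden cradle fixed on the table; origin on the table under its middle, x along the pole toward the hook. Two forks at x = +-48 mm, 12 mm thick, 78 mm wide over all, 86 mm high, each with a slot 30 mm wide, floor 48 mm above the table, flaring to 40 mm above z = 60. The handle lies in both slots, its centre 60 mm above the table over the cradle's middle.
- spray_can_4: blue and white spray can standing beside the vent, 66 mm wide, 166 mm high; origin at the middle of its foot; bystander
- paint_red: red paint bottle standing in front of the vent, 50 mm wide, 186 mm high; origin at the middle of its foot; bystander

How it is judged:
By the outcome, as a careful person would: the job done as asked, in the order asked, and still so for the second after the job is handed in, with the robot touching nothing.
It also fails if it takes over 72 s, if anything falls off the work surface, if the arm or the gripper's body presses on something with over 40 N, if the wrist force passes 120 N, or if a joint passes its speed limit or range.

## Robot

A 6-joint arm with a two-finger parallel gripper is mounted at the origin on the work surface; the furniture and walls round the work are solid. World frame = base frame: x ahead of the robot, y to its left, z up, the work surface at z = 0. Lengths are in mm, angles in degrees, forces in N, time in s.
With the tool pointing down it reaches from about 300 to 850 mm from the base axis. Payload 4.2 kg.
Tool frame: the origin (TCP) lies midway between the tips of the shut fingers; the grasp point (between the pads) lies 19 mm behind it (env.tcp_to_grasp is the distance from the TCP to the grasp point, in mm); z points along the fingers, x is the direction in which the jaws open and shut, and the axes are right-handed (so a half turn about z gives the same grasp; the last joint's range is limited). The gripper opens to 91 mm and grips with 3 to 60 N. Pads are 32 mm wide; open, the fingers measure 118 mm over their backs; the gripper's body (76 mm by 178 mm) begins 60 mm behind the grasp point.
Start: joints at [68.01, 18.312, 89.639, -0, 72.044, -1.146], TCP at [204.604, 537.383, 213.976] pointing down, gripper open.
Joint ranges: [-177.97, 177.97], [-48.28, 115.42], [12.27, 149.76], [-77.06, 257.06], [2.81, 150.46], [-146.56, 146.56]. Speed limits (degrees/s): [147.25, 147.25, 180, 180, 180, 180].

## Interface

Orientations are given as [roll, pitch, yaw] about the fixed x, y, z axes, in that order (R = Rz(yaw) Ry(pitch) Rx(roll)).
In Python, from workcell import env gives the robot as it stands.
- The arm moves only by the tool drive_tool, never from a script. Its argument "motion" is a list of rows, each a list of 2 entries, a list of its own where there are three numbers: the shift along the world's x, y, z in m, then the turn, a rotation vector about the world's x, y, z in rad. In form: [[[dx, dy, dz], [wx, wy, wz]], ...]. A call has exactly 10 rows; each row shifts and turns the commanded pose from where the row before left it; what a row does not reach is not made up. A row lasts 1/12 s, in which the tool goes at most 41.7 mm and 7.16 degrees, less where a joint would pass 70% of its speed; a pose out of reach is approached as far as the arm can. A call is refused whole if a number of a shift passes 0.0417 or a number of a turn 0.125, either way. A call with a gripper value outside its range is refused whole. "claw" is the opening, from 0 (shut) to 1 (fully open), set as the call begins (left out, the last holds). The fingers move at their own pace and stop on an object; "force" is the grip in N (left out, the last holds). Time passes only in rows, so rows that do not move let the fingers close, or fill a call up. It gives the time, the measured TCP pose, the force and the opening at its end, in the units of the state.
- env.state(): the state, without advancing time (a new reading comes with each control period).
- env.grab_frame(name): name is "scene" or "top"; returns the picture (420x560x3 uint8, red, green, blue); there is no depth.
- env.camera_params(name): a dict with "fov_y" (degrees; the focal length in pixels is half the picture's height over the tangent of half this angle, whatever the lens; pixels are square), "cx", "cy" (the principal point, pixels), "pose" (4x4, takes a point from camera to world coordinates). Camera axes: x right, y down, z forward; pixel columns grow to the right and rows downward; lengths in mm; the calibration is good to about 2 mm. A picture is of the moment at which its call begins. camera_params takes no time and is no camera call.
- env.job_done(): hands the job in, once; it reports no verdict.
The state is a dict: "time_s": time; "qpos": joint angles; "qvel": joint speeds; "effort": joint torques, N m; "ee_pos": TCP position; "ee_rot": TCP orientation; "force": force on the tool from outside, world axes, zero at the start; "torque": the same for the moment, N m; "gripper_width": finger opening in mm.
Only numpy, scipy, OpenCV 4.12 (cv2) and the standard library are available. Lean on these libraries where they do the work, as an engineer would, in place of code of your own. Each camera call takes 0.05 s, during which the arm holds its last target.

## Working session

There is one attempt and no reset: what is moved stays moved. The work goes in short steps, Python scripts to look and compute and a tool call to move; the robot and the scene stay as the last step left them, time stands still between calls to the robot, and variables do not carry over. Pictures are saved under pics/ and viewed, and the job is handed in when it is done.

Besides the shell and the picture viewer there is one more tool, called after "Request:" as name([rows], argument=value, ...), one row to a line, values as JSON. drive_tool: Moves the arm, as the interface text tells. Its arguments: {"type":"object","properties":{"motion":{"type":"array","items":{"type":"array"}},"claw":{"type":"number"},"force":{"type":"number"}},"required":["motion"]}

```bash
ls; mkdir -p pics; python3 - <<'E'
from workcell import env
import cv2,json
for n in("scene","top"):
    cv2.imwrite(f"pics/{n}0.png",env.grab_frame(n)[:,:,::-1]); p=env.camera_params(n); print(n,p)
print(env.state())
E
```

```text
pics
scene {'fov_y': 46.701913765957286, 'cx': 281.9858494051801, 'cy': 210.22552413030505, 'pose': array([[ 4.11333864e-02, -4.53887799e-01,  8.90108932e-01,
        -3.60922445e+02],
       [-9.99096872e-01, -9.18635752e-03,  4.14855539e-02,
        -3.04828799e+02],
       [-1.06529278e-02, -8.91011491e-01, -4.53855746e-01,
         6.34970622e+02],
       [ 0.00000000e+00,  0.00000000e+00,  0.00000000e+00,
         1.00000000e+00]])}
top {'fov_y': 55.62289574336444, 'cx': 275.77876695016914, 'cy': 207.35067949415532, 'pose': array([[-5.75022696e-02, -9.73659814e-01,  2.20635571e-01,
         2.95771376e+02],
       [-9.98327989e-01,  5.47751781e-02, -1.84636386e-02,
        -2.60429404e+02],
       [ 5.89195026e-03, -2.21328367e-01, -9.75181541e-01,
         1.18202818e+03],
       [ 0.00000000e+00,  0.00000000e+00,  0.00000000e+00,
         1.00000000e+00]])}
{'time_s': 0.1, 'qpos': array([ 6.80101229e+01,  1.83467406e+01,  8.96989759e+01,  5.02951055e-04,
        7.20431597e+01, -1.14591197e+00]), 'qvel': array([ 0.06150264, -0.09505799, -0.13457479,  0.09935175, -0.144575  ,
       -0.00184782]), 'effort': array([-2.53257826e-05, -4.13335741e+01, -2.32513368e+01,  7.27229216e-02,
        4.21804469e-02, -3.92898744e-05]), 'ee_pos': array([204.42879706, 536.95630785, 213.21973669]), 'ee_rot': array([-1.79997744e+02,  8.88488510e-02,  6.91558812e+01]), 'force': array([ 0.41368089,  0.99376219, -0.75025331]), 'torque': array([ 0.07731904, -0.01119573,  0.01759768]), 'gripper_width': 91.13593252451167}
```

View pics/scene0.png

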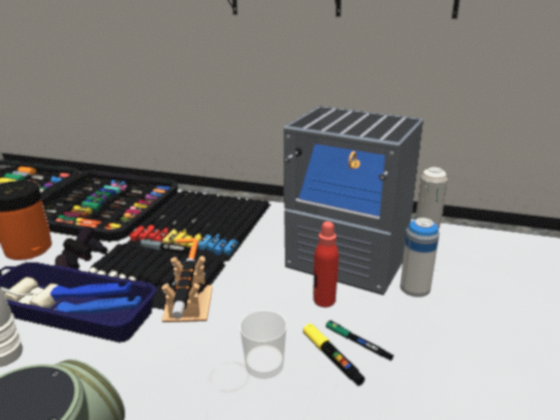

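View pics/top0.png

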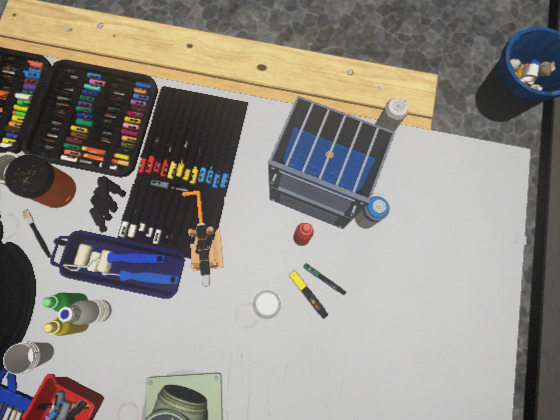

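```bash
python3 - <<'E'
import cv2
s=cv2.imread("pics/scene0.png");t=cv2.imread("pics/top0.png")
cv2.imwrite("pics/c1.png",cv2.resize(t[180:295,120:270],None,fx=5,fy=5,interpolation=cv2.INTER_CUBIC))
cv2.imwrite("pics/c2.png",cv2.resize(t[85:255,260:420],None,fx=3.5,fy=3.5,interpolation=cv2.INTER_CUBIC))
cv2.imwrite("pics/c3.png",cv2.resize(s[100:310,270:450],None,fx=2.8,fy=2.8,interpolation=cv2.INTER_CUBIC))
cv2.imwrite("pics/c4.png",cv2.resize(s[225:330,140:240],None,fx=5,fy=5,interpolation=cv2.INTER_CUBIC))
E
```

```text
(no output)
```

View pics/c1.png

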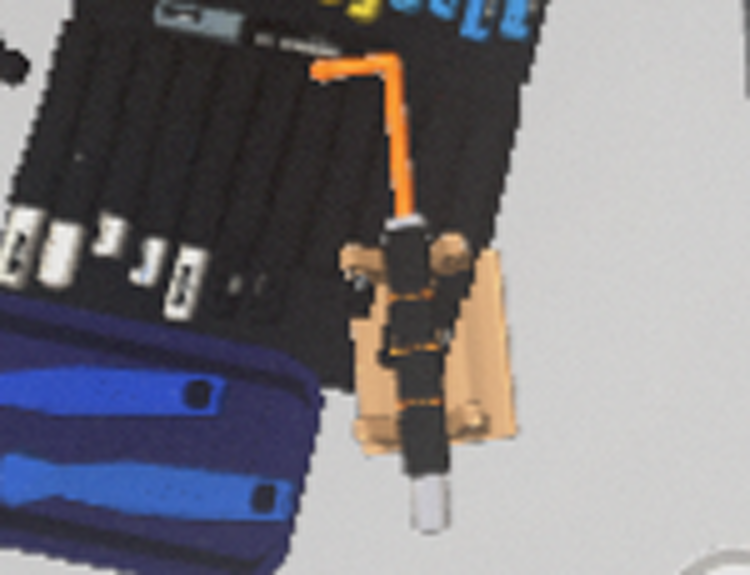

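View pics/c2.png

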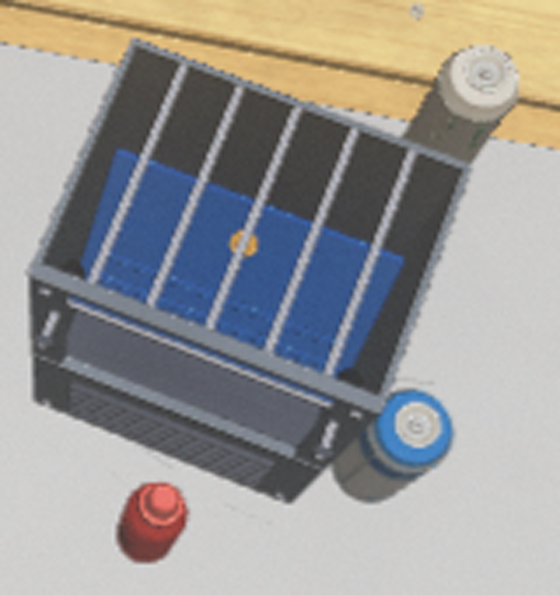

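View pics/c3.png

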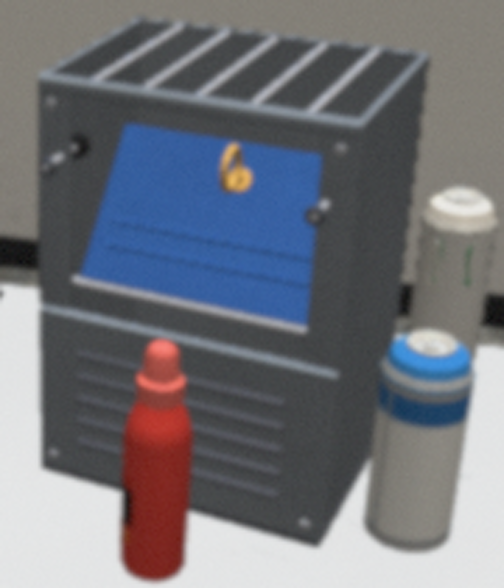

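View pics/c4.png

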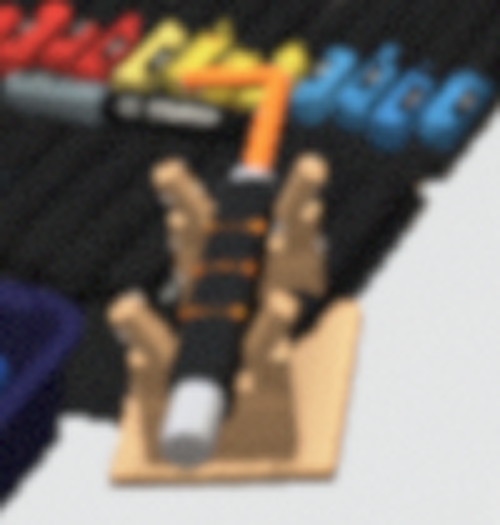

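```bash
cat > h.py <<'E'
import numpy as np
from workcell import env
from scipy.optimize import least_squares
C={n:env.camera_params(n) for n in("scene","top")}
def proj(n,P):
    c=C[n];T=np.array(c["pose"]);p=(np.atleast_2d(P)-T[:3,3])@T[:3,:3]
    f=210/np.tan(np.radians(c["fov_y"]/2))
    return np.c_[c["cx"]+f*p[:,0]/p[:,2],c["cy"]+f*p[:,1]/p[:,2]]
def ray(n,u,z):
    c=C[n];T=np.array(c["pose"]);f=210/np.tan(np.radians(c["fov_y"]/2))
    d=T[:3,:3]@np.array([(u[0]-c["cx"])/f,(u[1]-c["cy"])/f,1]);o=T[:3,3]
    return o+d*(z-o[2])/d[2]
def rz(a): c,s=np.cos(a),np.sin(a);return np.array([[c,-s,0],[s,c,0],[0,0,1]])
def flap(p,a): # vent-frame from flap frame; a lean inward(+x)
    c,s=np.cos(a),np.sin(a);p=np.array(p,float)
    return np.array([p[0]*c+p[2]*s,p[1],155-p[0]*s+p[2]*c])
E
cat > fit.py <<'E'
from h import *
ct=lambda x,y:(x/3.5+260,y/3.5+85); cs=lambda x,y:(x/2.8+270,y/2.8+100)
obs=[("top",ct(30,272),"v",(-50,120,340)),("top",ct(385,408),"v",(-50,-120,340)),("top",ct(135,42),"v",(130,120,340)),("top",ct(468,165),"v",(130,-120,340)),("top",ct(290,500),"v",(-50,-120,0)),("top",ct(35,405),"v",(-50,120,0)),
("scene",cs(40,75),"v",(-50,120,340)),("scene",cs(365,123),"v",(-50,-120,340)),("scene",cs(42,467),"v",(-50,120,0)),("scene",cs(320,545),"v",(-50,-120,0)),("scene",cs(428,55),"v",(130,-120,340)),("scene",cs(135,20),"v",(130,120,340)),
("scene",cs(45,165),"v",(-76,100,280)),("scene",cs(325,203),"v",(-76,-100,280)),
("top",ct(118,150),"f",(4,109,135)),("top",ct(402,258),"f",(4,-109,135))]
def res(q):
    r=[]
    for n,u,k,p in obs:
        P=np.array(p,float) if k=="v" else flap(p,q[3])
        P=rz(q[2])@P+[q[0],q[1],0]; r.append(proj(n,P)[0]-u)
    return np.array(r)
s=least_squares(lambda q:res(q).ravel(),[700,-300,-.3,.6],loss="soft_l1");q=s.x
print("vent",q,np.degrees(q[2]));
for o,r in zip(obs,res(q)):print(o[0],o[3],r.round(1))
e=rz(q[2])@flap((-32,0,105),q[3])+[q[0],q[1],0];print("eye",e,"px",proj("top",e),proj("scene",e))
t5=lambda x,y:(x/5+120,y/5+180);s5=lambda x,y:(x/5+140,y/5+225)
ob=[("top",t5(393,64),(170,0,60)),("top",t5(313,71),(170,52,60)),("top",t5(430,532),(-100,0,52)),("top",t5(405,225),(70,0,72)),("scene",s5(276,80),(170,0,60)),("scene",s5(178,78),(170,52,60)),("scene",s5(190,447),(-100,0,60)),
("top",t5(415,350),(0,0,72)),("scene",s5(224,268),(0,0,72))]
def r2(q): return np.array([proj(n,rz(q[2])@np.array(p,float)+[q[0],q[1],0])[0]-u for n,u,p in ob])
s=least_squares(lambda q:r2(q).ravel(),[400,-100,0]);c=s.x;print("cradle",c,np.degrees(c[2]));print(r2(c).round(1))
for n,u,z in[("top",ct(163,500),186),("scene",cs(162,345),186),("top",ct(418,428),166),("scene",cs(435,345),166),("scene",cs(154,562),0),("scene",cs(410,530),0)]:
    P=ray(n,u,z);print(n,P.round(),"in vent",(rz(-q[2])@(P-[q[0],q[1],0])).round())
E
python3 fit.py
```

```text
vent [ 582.91414644 -394.79026441  -44.41926428  -18.21505115] -2545.036372210579
top (-50, 120, 340) [-0.6  0.2]
top (-50, -120, 340) [0.1 0.4]
top (130, 120, 340) [-1.5 -2.5]
top (130, -120, 340) [ 1.9 -1.7]
top (-50, -120, 0) [0.5 0.6]
top (-50, 120, 0) [-0.5 -1.1]
scene (-50, 120, 340) [-1.2 -0.1]
scene (-50, -120, 340) [ 0.5 -0.1]
scene (-50, 120, 0) [-0.5  1.1]
scene (-50, -120, 0) [0.6 1.4]
scene (130, -120, 340) [ 0.9 -1.5]
scene (130, 120, 340) [ 0.7 -1.7]
scene (-76, 100, 280) [0.3 1.4]
scene (-76, -100, 280) [-3.  5.]
top (4, 109, 135) [-1.1 -0.2]
top (4, -109, 135) [ 0.9 -0.1]
eye [ 615.95747029 -410.22416449  258.53228229] px [[327.15404155 160.11600867]] [[352.1753586 159.9801676]]
cradle [ 4.37578273e+02 -7.14089826e+01  6.20030653e-02] 3.5525139563912984
[[ 0.3 -0.6]
 [-1.5  0.1]
 [ 0.9 -0.3]
 [-0.1  0.1]
 [ 1.9 -0.5]
 [-0.9  0.4]
 [-0.8  1.1]
 [-0.2 -0.4]
 [ 0.3 -0.1]]
top [ 463. -354.  186.] in vent [-125.  -14.  186.]
scene [ 466. -355.  186.] in vent [-123.  -13.  186.]
top [ 511. -551.  166.] in vent [   1. -172.  166.]
scene [ 507. -552.  166.] in vent [  -2. -174.  166.]
scene [ 467. -355.    0.] in vent [-122.  -12.    0.]
scene [ 513. -554.    0.] in vent [   4. -174.    0.]
```

```bash
cat >> fit.py <<'E'
print("----refine")
obs=[o for o in obs if not(o[3][0]==-76)]
obs+=[("top",ct(252,243),"f",(-4,0,105))]
def res(q):
    r=[]
    for n,u,k,p in obs:
        P=np.array(p,float)
        if k=="v" and P[0]>0:P[0]=q[4]
        if k=="f":P=flap(p,q[3])
        P=rz(q[2])@P+[q[0],q[1],0]; r.append(proj(n,P)[0]-u)
    return np.array(r)
s=least_squares(lambda q:res(q).ravel(),[583,-395,-.437,.634,125],loss="soft_l1");q=s.x
print("vent",q.round(3),np.degrees(q[2]))
print(res(q).round(1).tolist())
V=lambda P:rz(q[2])@np.array(P,float)+[q[0],q[1],0]
e=V(flap((-32,0,105),q[3]));print("eye",e,flap((-32,0,105),q[3]))
cc=lambda n,P:(proj(n,P)[0]-([260,85] if n=="top" else [270,100]))*(3.5 if n=="top" else 2.8)
for nm,p in[("TL",(-4,109,135)),("TR",(-4,-109,135)),("BL",(-4,109,0)),("BR",(-4,-109,0)),("flange",(-4,0,105)),("ringtop",(-32,0,121)),("ringfront",(-48,0,105)),("ringbot",(-32,0,89))]:
    P=V(flap(p,q[3]));print(nm,cc("top",P).round(),cc("scene",P).round())
E
python3 fit.py|sed -n '/refine/,$p'
```

```text
----refine
vent [ 5.83761e+02 -3.95384e+02 -4.41000e-01  6.27000e-01  1.22789e+02] -25.268605324055507
[[-0.3, -0.4], [0.2, 0.1], [-2.1, -0.3], [1.2, 1.0], [0.6, 0.4], [-0.4, -1.5], [-0.8, -0.3], [0.6, -0.2], [-0.2, 0.8], [0.6, 1.2], [0.5, -0.6], [-0.1, -1.1], [-0.8, -0.5], [1.1, -0.0], [-2.4, -0.1]]
eye [ 616.00029793 -410.60148878  258.81734048] [ 35.65052337   0.         258.81734048]
TL [112. 154.] [122. 121.]
TR [405. 264.] [388. 163.]
BL [ 68. 301.] [ 79. 280.]
BR [335. 404.] [344. 337.]
flange [244. 242.] [240. 178.]
ringtop [243. 244.] [236. 148.]
ringfront [231. 275.] [225. 161.]
ringbot [229. 281.] [225. 188.]
```

```bash
python3 - <<'E'
import cv2
s=cv2.imread("pics/scene0.png")
cv2.imwrite("pics/c5.png",cv2.resize(s[135:185,325:400],None,fx=10,fy=10,interpolation=cv2.INTER_CUBIC))
E
```

```text
(no output)
```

View pics/c5.png

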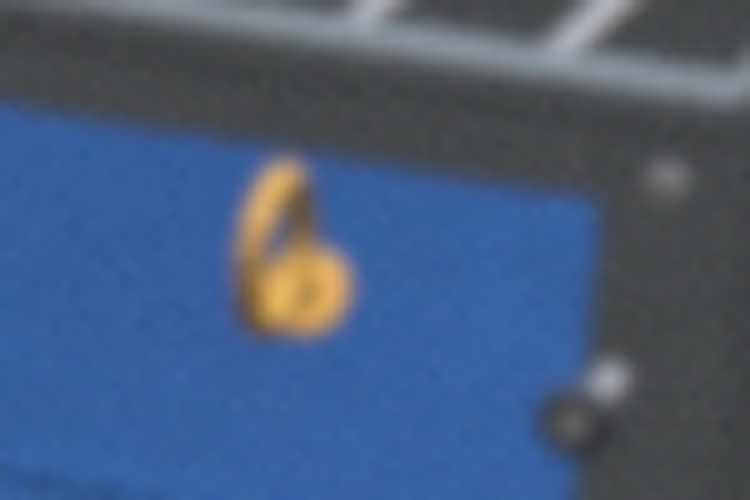

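Request:
drive_tool([
  [[0.0117,-0.0304,0],[0,0,0.0213]],
  [[0.0117,-0.0304,0],[0,0,0.0213]],
  [[0.0117,-0.0304,0],[0,0,0.0213]],
  [[0.0117,-0.0304,0],[0,0,0.0213]],
  [[0.0117,-0.0304,0],[0,0,0.0213]],
  [[0.0117,-0.0304,0],[0,0,0.0213]],
  [[0.0117,-0.0304,0],[0,0,0.0213]],
  [[0.0117,-0.0304,0],[0,0,0.0213]],
  [[0.0117,-0.0304,0],[0,0,0.0213]],
  [[0.0117,-0.0304,0],[0,0,0.0213]],
], claw=0.6, force=55)

```text
time_s: 0.93
ee_pos: [321.6, 231.7, 213.8]
ee_rot: [-180.0, 0.0, 81.4]
force: [0.5, -0.8, 0.1]
gripper_width: 54.8
```

Request:
drive_tool([
  [[0.0117,-0.0304,-0.005],[0,0,0.0213]],
  [[0.0117,-0.0304,-0.005],[0,0,0.0213]],
  [[0.0117,-0.0304,-0.005],[0,0,0.0213]],
  [[0.0117,-0.0304,-0.005],[0,0,0.0213]],
  [[0.0117,-0.0304,-0.005],[0,0,0.0213]],
  [[0.0117,-0.0304,-0.005],[0,0,0.0213]],
  [[0.0117,-0.0304,-0.005],[0,0,0.0213]],
  [[0.0117,-0.0304,-0.005],[0,0,0.0213]],
  [[0.0117,-0.0304,-0.005],[0,0,0.0213]],
  [[0.0113,-0.0304,-0.005],[0,0,0.0213]],
])

```text
time_s: 1.77
ee_pos: [438.3, -72.3, 163.5]
ee_rot: [-180.0, -0.0, 93.6]
force: [0.8, 0.0, 0.4]
gripper_width: 54.8
```

```bash
cat > look.py <<'E'
import sys,cv2
from h import *
k=sys.argv[1]
for a in sys.argv[2:]:
    n,x0,y0,x1,y1,f=a.split(",");x0,y0,x1,y1=map(int,(x0,y0,x1,y1))
    im=env.grab_frame(n)[:,:,::-1]; cv2.imwrite(f"pics/{n}{k}_full.png",im)
    cv2.imwrite(f"pics/{n}{k}.png",cv2.resize(im[y0:y1,x0:x1],None,fx=float(f),fy=float(f),interpolation=cv2.INTER_CUBIC))
s=env.state();print(s["time_s"],s["ee_pos"].round(1),s["ee_rot"].round(2),s["force"].round(1),s["torque"].round(2),s["gripper_width"],s["qpos"].round())
E
python3 look.py 1 top,120,150,320,300,4 scene,80,120,330,330,2.8
```

```text
1.8667 [439.2 -74.  163. ] [-1.7996e+02  6.0000e-02  9.3320e+01] [-0.6  1.   0.2] [0.07 0.05 0.01] 54.94203915258425 [ -11.    9.  110.   -0.   61. -104.]
```

View pics/top1.png

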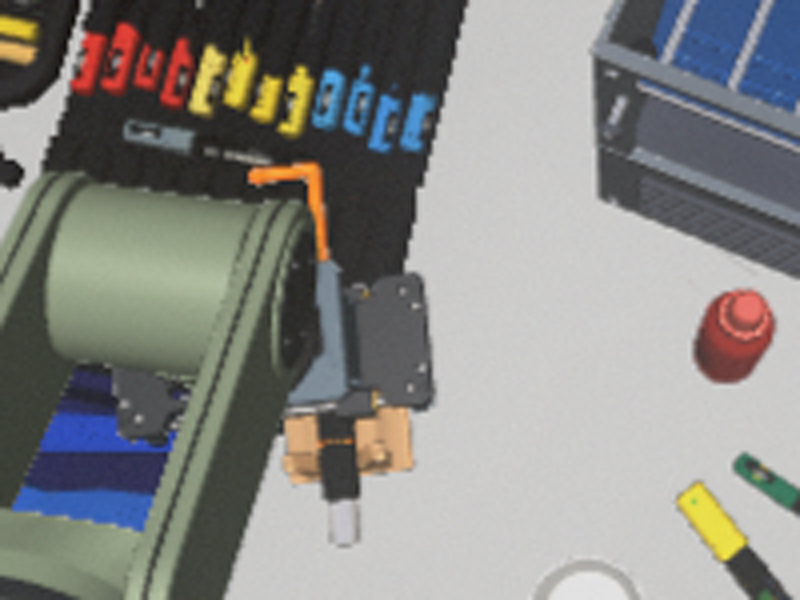

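View pics/scene1.png

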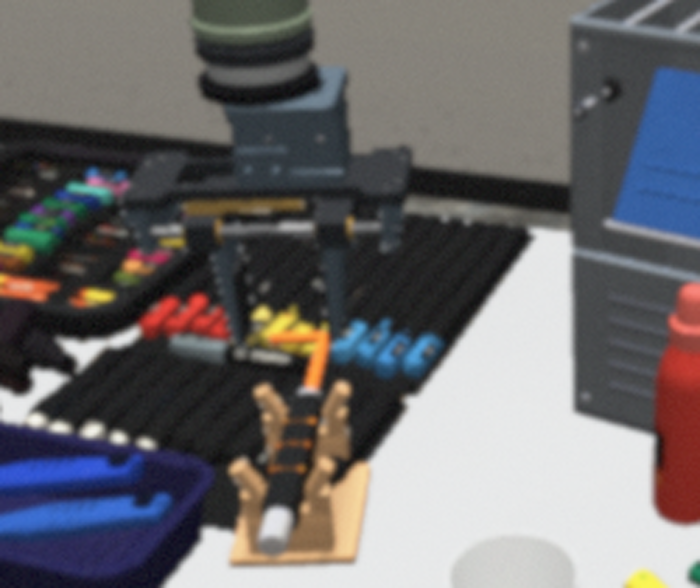

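Request:
drive_tool([
  [[0,0,-0.0137],[0,0,0]],
  [[0,0,-0.0137],[0,0,0]],
  [[0,0,-0.0137],[0,0,0]],
  [[0,0,-0.0137],[0,0,0]],
  [[0,0,-0.0137],[0,0,0]],
  [[0,0,-0.0137],[0,0,0]],
  [[0,0,-0.0137],[0,0,0]],
  [[0,0,-0.0137],[0,0,0]],
  [[0,0,-0.0137],[0,0,0]],
  [[0,0,0],[0,0,0]],
])

```text
time_s: 2.7
ee_pos: [435.9, -69.5, 38.7]
ee_rot: [-179.7, -0.1, 93.6]
force: [0.0, 0.3, -0.4]
gripper_width: 54.6
```

```bash
python3 look.py 2 scene,130,190,250,330,4
```

```text
2.75 [436.8 -69.8  39.8] [-1.798e+02 -7.000e-02  9.358e+01] [ 0.5 -0.3  0.4] [ 0.06  0.03 -0.01] 54.6610736977094 [ -11.   18.  120.    0.   42. -104.]
```

View pics/scene2.png

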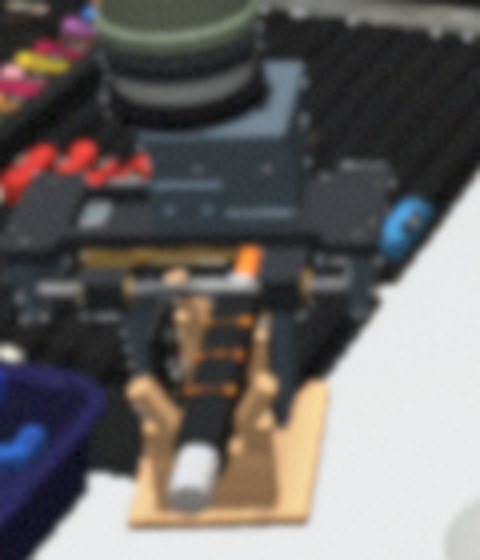

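Request:
drive_tool([
  [[0,0,0],[0,0,0]],
  [[0,0,0],[0,0,0]],
  [[0,0,0],[0,0,0]],
  [[0,0,0],[0,0,0]],
  [[0,0,0],[0,0,0]],
  [[0,0,0],[0,0,0]],
  [[0,0,0],[0,0,0]],
  [[0,0,0],[0,0,0]],
  [[0,0,0],[0,0,0]],
  [[0,0,0],[0,0,0]],
], claw=0, force=55)

```text
time_s: 3.58
ee_pos: [438.5, -70.4, 41.2]
ee_rot: [180.0, -0.0, 93.6]
force: [-0.7, 3.1, 5.8]
gripper_width: 24.0
```

```bash
python3 look.py 3 scene,130,190,250,330,4
```

```text
3.6333 [438.5 -70.4  41.2] [ 1.7995e+02 -1.0000e-02  9.3570e+01] [-0.9  2.1  5.2] [0.43 0.11 0.2 ] 23.64317533079895 [ -11.   18.  120.    0.   42. -104.]
```

Request:
drive_tool([
  [[0,0,0.01],[0,0,0]],
  [[0,0,0.015],[0,0,0]],
  [[0,0,0.02],[0,0,0]],
  [[0,0,0.025],[0,0,0]],
  [[0,0,0.025],[0,0,0]],
  [[0,0,0.025],[0,0,0]],
  [[0,0,0.025],[0,0,0]],
  [[0,0,0.025],[0,0,0]],
  [[0,0,0.02],[0,0,0]],
  [[0,0,0.0093],[0,0,0]],
])

```text
time_s: 4.47
ee_pos: [439.0, -71.0, 242.2]
ee_rot: [179.8, 0.1, 93.5]
force: [0.4, -0.1, -1.8]
gripper_width: 23.8
```

Request:
drive_tool([
  [[-0.0136,-0.0267,0],[0,0,-0.0503]],
  [[-0.0136,-0.0267,0],[0,0,-0.0503]],
  [[-0.0136,-0.0267,0],[0,0,-0.0503]],
  [[-0.0136,-0.0267,0],[0,0,-0.0503]],
  [[-0.0136,-0.0267,0],[0,0,-0.0503]],
  [[-0.0136,-0.0267,0],[0,0,-0.0503]],
  [[-0.0136,-0.0267,0],[0,0,-0.0503]],
  [[-0.0136,-0.0267,0],[0,0,-0.0503]],
  [[-0.0136,-0.0267,0],[0,0,-0.0503]],
  [[-0.0134,-0.0269,0],[0,0,-0.0507]],
])

```text
time_s: 5.3
ee_pos: [300.9, -338.5, 238.7]
ee_rot: [-179.9, -0.1, 64.6]
force: [-0.2, 0.2, -1.8]
gripper_width: 23.3
```

Request:
drive_tool([
  [[0,0,0],[0,0,0]],
  [[0,0,0],[0,0,0]],
  [[0,0,0],[0,0,0]],
  [[0,0,0],[0,0,0]],
  [[0,0,0],[0,0,0]],
  [[0,0,0],[0,0,0]],
  [[0,0,0],[0,0,0]],
  [[0,0,0],[0,0,0]],
  [[0,0,0],[0,0,0]],
  [[0,0,0],[0,0,0]],
])

```text
time_s: 6.13
ee_pos: [302.5, -337.7, 240.0]
ee_rot: [180.0, -0.0, 64.7]
force: [-0.4, 0.2, -2.8]
gripper_width: 23.9
```

```bash
python3 look.py 4 scene,240,100,440,260,4 top,200,130,400,280,4
```

```text
6.2333 [ 302.4 -337.8  240. ] [ 1.800e+02 -1.000e-02  6.473e+01] [-0.2  0.2 -1.3] [ 0.01 -0.01  0.03] 23.77373220899282 [ -50.    6.  102.    0.   72. -114.]
```

View pics/scene4.png

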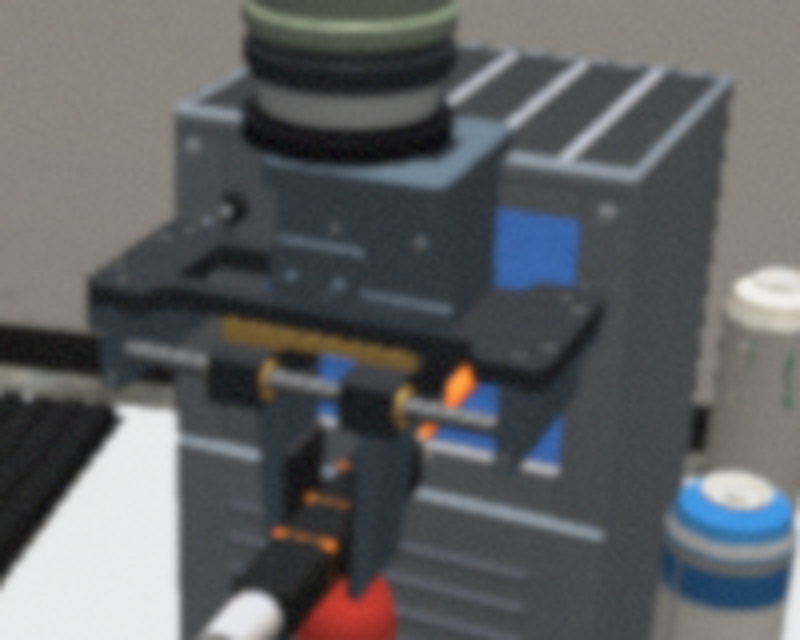

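View pics/top4.png

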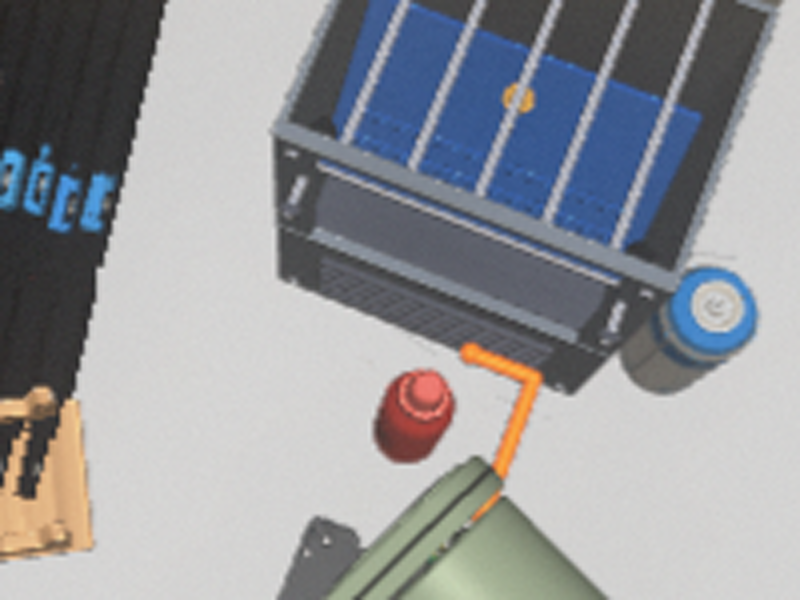

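```bash
python3 - <<'E'
from h import *
t=np.array([302.4,-337.8,258.8]);R=rz(np.radians(64.73-90))
for p in((169,0,0),(169,46,0)):
    P=t+R@np.array(p);print(P.round(1),((proj("top",P)[0]-[200,130])*4).round(1))
print(ray("top",(468/4+200,352/4+130),258.8),ray("top",(536/4+200,377/4+130),258.8))
E
```

```text
[ 455.2 -409.9  258.8] [531.7 378.8]
[ 474.9 -368.3  258.8] [458.7 350.1]
[ 473.3907829  -373.76774965  258.8       ] [ 456.15848291 -412.59868917  258.8       ]
```

Request:
drive_tool([
  [[0.0132,-0.0062,0],[0,0,0]],
  [[0.0132,-0.0062,0],[0,0,0]],
  [[0.0132,-0.0062,0],[0,0,0]],
  [[0.0132,-0.0062,0],[0,0,0]],
  [[0.0132,-0.0062,0],[0,0,0]],
  [[0.0132,-0.0063,0],[0,0,0]],
  [[0.0132,-0.0063,0],[0,0,0]],
  [[0.0132,-0.0063,0],[0,0,0]],
  [[0.0132,-0.0063,0],[0,0,0]],
  [[0.0132,-0.0063,0],[0,0,0]],
])

```text
time_s: 7.07
ee_pos: [435.0, -400.6, 239.7]
ee_rot: [-180.0, -0.0, 64.7]
force: [-1.2, -0.2, -3.1]
gripper_width: 23.8
```

Request:
drive_tool([
  [[0,0,0],[0,0,0]],
  [[0,0,0],[0,0,0]],
  [[0,0,0],[0,0,0]],
  [[0,0,0],[0,0,0]],
  [[0,0,0],[0,0,0]],
  [[0,0,0],[0,0,0]],
  [[0,0,0],[0,0,0]],
  [[0,0,0],[0,0,0]],
  [[0,0,0],[0,0,0]],
  [[0,0,0],[0,0,0]],
])

```text
time_s: 7.9
ee_pos: [434.4, -400.3, 240.0]
ee_rot: [180.0, -0.0, 64.7]
force: [0.3, -0.0, -1.8]
gripper_width: 23.6
```

```bash
python3 look.py 5 scene,290,110,430,215,5.5 top,260,85,420,205,5
```

```text
8.0 [ 434.4 -400.3  240. ] [180.    -0.    64.72] [-0.3 -0.2 -1.4] [-0.   -0.02 -0.01] 23.688802542799387 [ -44.   19.   85.    0.   76. -109.]
```

View pics/scene5.png

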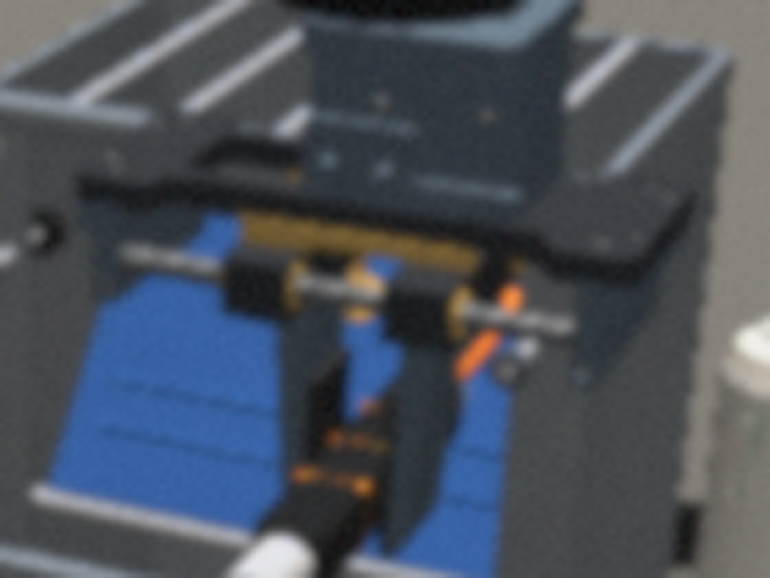

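View pics/top5.png

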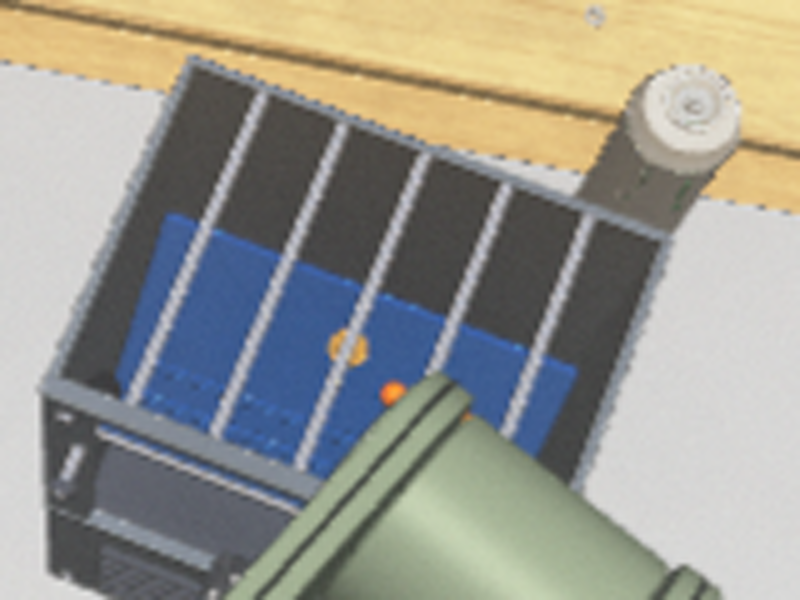

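```bash
python3 - <<'E'
from h import *
q=[583.761,-395.384,np.radians(-25.27),.627]
b=ray("top",(393/5+260,395/5+85),258.8);print("ball obs vent",rz(-q[2])@(b-[q[0],q[1],0]))
b=np.array([434.4,-400.3,258.8])+rz(np.radians(-25.28))@np.array([169,42,0.]);print("ball pred vent",rz(-q[2])@(b-[q[0],q[1],0]))
f=flap((-4,0,105),q[3]);o=ray("top",(347/5+260,347/5+85),f[2]);print("flange obs",rz(-q[2])@(o-[q[0],q[1],0]),"model",f)
E
```

```text
ball obs vent [ 36.49245463 -29.05580379 258.8       ]
ball pred vent [ 36.03781485 -26.23495103 258.8       ]
flange obs [ 57.86139998   0.37445422 242.37495901] model [ 58.36622771   0.         242.37495901]
```

Request:
drive_tool([
  [[0.0026,0.0054,0],[0,0,0]],
  [[0.0026,0.0054,0],[0,0,0]],
  [[0.0026,0.0054,0],[0,0,0]],
  [[0.0026,0.0054,0],[0,0,0]],
  [[0.0026,0.0054,0],[0,0,0]],
  [[0.0026,0.0054,0],[0,0,0]],
  [[0.0026,0.0054,0],[0,0,0]],
  [[0.0024,0.0054,0],[0,0,0]],
  [[0,0,0],[0,0,0]],
  [[0,0,0],[0,0,0]],
])

```text
time_s: 8.83
ee_pos: [455.2, -356.9, 240.0]
ee_rot: [180.0, 0.0, 64.8]
force: [0.1, -0.0, -2.4]
gripper_width: 23.6
```

```bash
python3 look.py 6 scene,290,110,430,215,5.5 top,260,85,420,205,5
```

```text
8.9333 [ 455.  -357.3  240. ] [1.800e+02 1.000e-02 6.472e+01] [-0.1 -0.5 -1.4] [0.02 0.01 0.01] 23.56364631226798 [ -39.   18.   87.   -0.   76. -104.]
```

View pics/scene6.png

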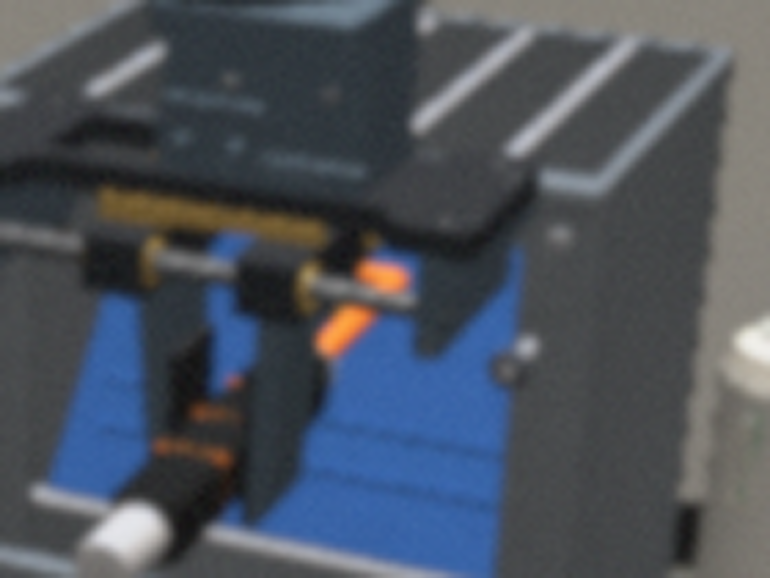

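View pics/top6.png

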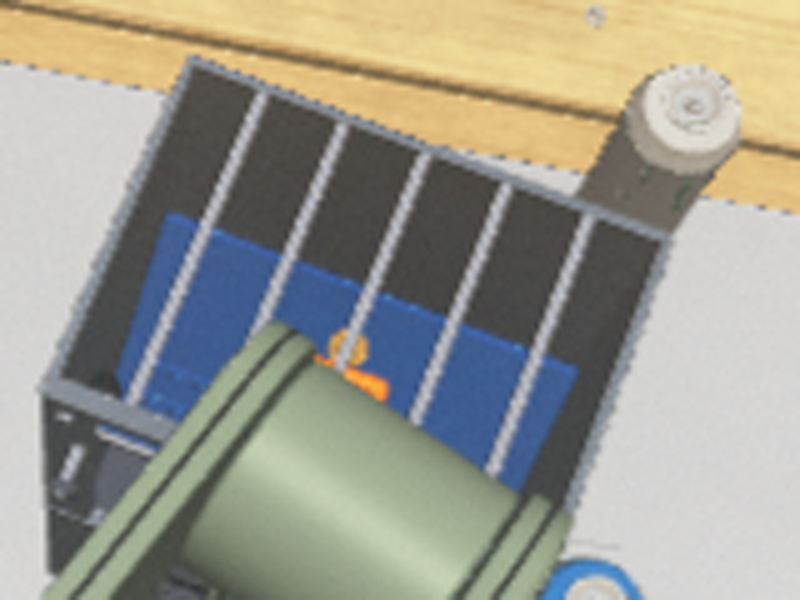

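```bash
cat > arc.py <<'E'
from h import *
import sys
yaw=np.radians(-25.27);L=np.hypot(32,105);off=np.arctan2(32,105)
def P(s): # s = tangential travel from ring-centre start; slack 8
    a0=.627; d=min(s,8); f=a0-off-max(s-8,0)/L
    v=np.array([L*np.sin(f)-d*np.cos(f),0,155+L*np.cos(f)+d*np.sin(f)])
    return rz(yaw)@v
S=[float(x) for x in sys.argv[1:]]
for a,b in zip(S,S[1:]): print(a,b,((P(b)-P(a))).round(2))
E
python3 arc.py 0 2 5 8 13 18 23 28 33 38 43 48 53 58 62 66 70 74 78 82 86 90
python3 arc.py 66 67;python3 arc.py 80 81
```

```text
0.0 2.0 [-1.71  0.81  0.65]
2.0 5.0 [-2.57  1.21  0.98]
5.0 8.0 [-2.57  1.21  0.98]
8.0 13.0 [-4.41  2.08  1.17]
13.0 18.0 [-4.45  2.1   0.95]
18.0 23.0 [-4.49  2.12  0.72]
23.0 28.0 [-4.51  2.13  0.5 ]
28.0 33.0 [-4.53  2.14  0.27]
33.0 38.0 [-4.53  2.14  0.04]
38.0 43.0 [-4.53  2.14 -0.19]
43.0 48.0 [-4.52  2.13 -0.42]
48.0 53.0 [-4.5   2.12 -0.64]
53.0 58.0 [-4.46  2.11 -0.87]
58.0 62.0 [-3.54  1.67 -0.86]
62.0 66.0 [-3.51  1.66 -1.  ]
66.0 70.0 [-3.48  1.64 -1.14]
70.0 74.0 [-3.44  1.62 -1.28]
74.0 78.0 [-3.39  1.6  -1.42]
78.0 82.0 [-3.34  1.58 -1.55]
82.0 86.0 [-3.29  1.55 -1.69]
86.0 90.0 [-3.23  1.53 -1.82]
66.0 67.0 [-0.87  0.41 -0.27]
80.0 81.0 [-0.83  0.39 -0.39]
```

Gentle first pull: 20 mm.

Request:
drive_tool([
  [[-0.0017,0.0008,0.0006],[0,0,0]],
  [[-0.0026,0.0012,0.001],[0,0,0]],
  [[-0.0026,0.0012,0.001],[0,0,0]],
  [[-0.0022,0.001,0.0006],[0,0,0]],
  [[-0.0022,0.001,0.0006],[0,0,0]],
  [[-0.0022,0.0011,0.0005],[0,0,0]],
  [[-0.0022,0.001,0.0005],[0,0,0]],
  [[-0.0022,0.0011,0.0004],[0,0,0]],
  [[-0.0022,0.0011,0.0003],[0,0,0]],
  [[0,0,0],[0,0,0]],
])

```text
time_s: 9.77
ee_pos: [436.1, -348.2, 245.3]
ee_rot: [179.8, -0.0, 64.7]
force: [5.6, -2.7, -5.5]
gripper_width: 24.0
```

```bash
python3 look.py 7 top,260,85,420,205,5
```

```text
9.8167 [ 436.1 -348.2  245.3] [ 1.798e+02 -1.000e-02  6.470e+01] [ 6.1 -2.7 -5.3] [-0.24 -0.51 -0.06] 23.534223328602415 [ -40.   16.   89.    0.   75. -105.]
```

View pics/top7.png

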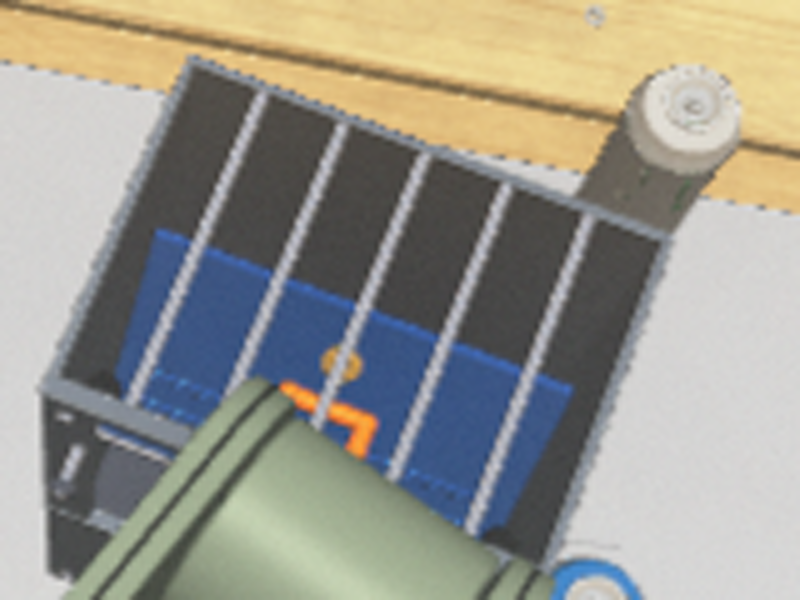

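Request:
drive_tool([
  [[-0.0035,0.0016,0.0004],[0,0,0]],
  [[-0.0036,0.0017,0.0003],[0,0,0]],
  [[-0.0036,0.0017,0.0002],[0,0,0]],
  [[-0.0036,0.0017,0],[0,0,0]],
  [[-0.0036,0.0017,-0.0001],[0,0,0]],
  [[-0.0036,0.0017,-0.0002],[0,0,0]],
  [[-0.0036,0.0017,-0.0004],[0,0,0]],
  [[-0.0036,0.0017,-0.0006],[0,0,0]],
  [[-0.0027,0.0013,-0.0006],[0,0,0]],
  [[0,0,0],[0,0,0]],
])

```text
time_s: 10.65
ee_pos: [405.2, -333.6, 244.7]
ee_rot: [179.7, -0.0, 64.7]
force: [5.8, -2.3, -4.6]
gripper_width: 23.6
```

```bash
cat > f.py <<'E'
from h import *
s=env.state();d=s["force"]-[0,-.2,-1.8]
print(s["time_s"].__round__(2),s["ee_pos"].round(2),s["force"].round(2),"pull",np.linalg.norm(d).round(2),"vent",(rz(np.radians(25.27))@d).round(2),s["torque"].round(2))
E
python3 f.py
```

```text
10.65 [ 405.16 -333.55  244.73] [ 5.82 -2.26 -4.63] pull 6.79 vent [ 6.14  0.62 -2.83] [-0.23 -0.68 -0.02]
```

Request:
drive_tool([
  [[-0.001,0.0005,-0.0002],[0,0,0]],
  [[-0.001,0.0005,-0.0002],[0,0,0]],
  [[-0.001,0.0005,-0.0002],[0,0,0]],
  [[-0.001,0.0005,-0.0002],[0,0,0]],
  [[-0.001,0.0005,-0.0003],[0,0,0]],
  [[-0.0007,0.0003,-0.0002],[0,0,0]],
  [[0,0,0],[0,0,0]],
  [[0,0,0],[0,0,0]],
  [[0,0,0],[0,0,0]],
  [[0,0,0],[0,0,0]],
])

```text
time_s: 11.48
ee_pos: [400.1, -331.2, 243.7]
ee_rot: [179.6, -0.0, 64.7]
force: [7.3, -3.3, -4.8]
gripper_width: 24.0
```

```bash
python3 f.py
```

```text
11.48 [ 400.11 -331.16  243.67] [ 7.34 -3.26 -4.76] pull 8.49 vent [ 7.94  0.37 -2.96] [-0.32 -0.84 -0.04]
```

Request:
drive_tool([
  [[-0.0006,0.0003,-0.0002],[0,0,0]],
  [[-0.0006,0.0003,-0.0002],[0,0,0]],
  [[-0.0006,0.0003,-0.0002],[0,0,0]],
  [[0,0,0],[0,0,0]],
  [[0,0,0],[0,0,0]],
  [[0,0,0],[0,0,0]],
  [[0,0,0],[0,0,0]],
  [[0,0,0],[0,0,0]],
  [[0,0,0],[0,0,0]],
  [[0,0,0],[0,0,0]],
])

```text
time_s: 12.32
ee_pos: [398.4, -330.3, 243.1]
ee_rot: [179.6, -0.0, 64.7]
force: [7.9, -2.9, -4.1]
gripper_width: 24.0
```

```bash
python3 f.py
```

```text
12.32 [ 398.43 -330.33  243.14] [ 7.88 -2.93 -4.07] pull 8.64 vent [ 8.29  0.9  -2.27] [-0.33 -0.88 -0.11]
```

Request:
drive_tool([
  [[-0.0005,0.0002,-0.0002],[0,0,0]],
  [[-0.0005,0.0002,-0.0002],[0,0,0]],
  [[-0.0004,0.0002,-0.0002],[0,0,0]],
  [[0,0,0],[0,0,0]],
  [[0,0,0],[0,0,0]],
  [[0,0,0],[0,0,0]],
  [[0,0,0],[0,0,0]],
  [[0,0,0],[0,0,0]],
  [[0,0,0],[0,0,0]],
  [[0,0,0],[0,0,0]],
])

```text
time_s: 13.15
ee_pos: [397.2, -329.8, 242.7]
ee_rot: [179.6, -0.0, 64.7]
force: [7.5, -2.7, -4.7]
gripper_width: 23.6
```

```bash
python3 f.py
```

```text
13.15 [ 397.16 -329.76  242.66] [ 7.51 -2.7  -4.72] pull 8.44 vent [ 7.86  0.95 -2.92] [-0.36 -0.96 -0.05]
```

Request:
drive_tool([
  [[-0.0005,0.0002,-0.0002],[0,0,0]],
  [[-0.0005,0.0002,-0.0002],[0,0,0]],
  [[-0.0004,0.0002,-0.0002],[0,0,0]],
  [[0,0,0],[0,0,0]],
  [[0,0,0],[0,0,0]],
  [[0,0,0],[0,0,0]],
  [[0,0,0],[0,0,0]],
  [[0,0,0],[0,0,0]],
  [[0,0,0],[0,0,0]],
  [[0,0,0],[0,0,0]],
])

```text
time_s: 13.98
ee_pos: [395.8, -329.1, 242.1]
ee_rot: [179.6, -0.0, 64.7]
force: [7.4, -2.3, -3.6]
gripper_width: 24.1
```

```bash
python3 f.py
```

```text
13.98 [ 395.84 -329.13  242.13] [ 7.4  -2.26 -3.62] pull 7.89 vent [ 7.57  1.29 -1.82] [-0.33 -1.03  0.03]
```

Request:
drive_tool([
  [[-0.0006,0.0003,-0.0002],[0,0,0]],
  [[-0.0006,0.0003,-0.0003],[0,0,0]],
  [[-0.0005,0.0002,-0.0003],[0,0,0]],
  [[0,0,0],[0,0,0]],
  [[0,0,0],[0,0,0]],
  [[0,0,0],[0,0,0]],
  [[0,0,0],[0,0,0]],
  [[0,0,0],[0,0,0]],
  [[0,0,0],[0,0,0]],
  [[0,0,0],[0,0,0]],
])

```text
time_s: 14.82
ee_pos: [394.3, -328.4, 241.5]
ee_rot: [179.5, -0.0, 64.7]
force: [8.6, -3.1, -3.6]
gripper_width: 23.6
```

```bash
python3 f.py
```

```text
14.82 [ 394.26 -328.42  241.47] [ 8.58 -3.13 -3.61] pull 9.24 vent [ 9.01  1.01 -1.81] [-0.34 -1.14 -0.01]
```

Request:
drive_tool([
  [[-0.0006,0.0003,-0.0002],[0,0,0]],
  [[-0.0006,0.0003,-0.0003],[0,0,0]],
  [[-0.0005,0.0002,-0.0003],[0,0,0]],
  [[0,0,0],[0,0,0]],
  [[0,0,0],[0,0,0]],
  [[0,0,0],[0,0,0]],
  [[0,0,0],[0,0,0]],
  [[0,0,0],[0,0,0]],
  [[0,0,0],[0,0,0]],
  [[0,0,0],[0,0,0]],
])

```text
time_s: 15.65
ee_pos: [392.7, -327.7, 240.8]
ee_rot: [179.5, -0.0, 64.7]
force: [7.3, -2.8, -2.8]
gripper_width: 23.7
```

```bash
python3 f.py
```

```text
15.65 [ 392.66 -327.67  240.81] [ 7.3  -2.84 -2.82] pull 7.82 vent [ 7.72  0.73 -1.02] [-0.35 -1.1   0.01]
```

Request:
drive_tool([
  [[-0.0006,0.0003,-0.0003],[0,0,0]],
  [[-0.0006,0.0003,-0.0003],[0,0,0]],
  [[-0.0005,0.0002,-0.0003],[0,0,0]],
  [[0,0,0],[0,0,0]],
  [[0,0,0],[0,0,0]],
  [[0,0,0],[0,0,0]],
  [[0,0,0],[0,0,0]],
  [[0,0,0],[0,0,0]],
  [[0,0,0],[0,0,0]],
  [[0,0,0],[0,0,0]],
])

```text
time_s: 16.48
ee_pos: [391.1, -326.9, 240.0]
ee_rot: [179.5, -0.0, 64.7]
force: [6.8, -2.3, -2.7]
gripper_width: 23.9
```

```bash
python3 f.py
```

```text
16.48 [ 391.05 -326.89  240.04] [ 6.81 -2.33 -2.74] pull 7.2 vent [ 7.07  0.98 -0.94] [-0.32 -1.17  0.11]
```

Request:
drive_tool([
  [[-0.0006,0.0003,-0.0003],[0,0,0]],
  [[-0.0006,0.0003,-0.0003],[0,0,0]],
  [[-0.0005,0.0002,-0.0003],[0,0,0]],
  [[0,0,0],[0,0,0]],
  [[0,0,0],[0,0,0]],
  [[0,0,0],[0,0,0]],
  [[0,0,0],[0,0,0]],
  [[0,0,0],[0,0,0]],
  [[0,0,0],[0,0,0]],
  [[0,0,0],[0,0,0]],
])

```text
time_s: 17.32
ee_pos: [389.4, -326.1, 239.3]
ee_rot: [179.5, 0.0, 64.7]
force: [6.7, -2.8, -2.3]
gripper_width: 23.3
```

```bash
python3 f.py
```

```text
17.32 [ 389.45 -326.15  239.27] [ 6.67 -2.77 -2.31] pull 7.17 vent [ 7.13  0.53 -0.51] [-0.41 -1.23  0.04]
```

Request:
drive_tool([
  [[-0.0006,0.0003,-0.0003],[0,0,0]],
  [[-0.0006,0.0003,-0.0003],[0,0,0]],
  [[-0.0005,0.0002,-0.0003],[0,0,0]],
  [[0,0,0],[0,0,0]],
  [[0,0,0],[0,0,0]],
  [[0,0,0],[0,0,0]],
  [[0,0,0],[0,0,0]],
  [[0,0,0],[0,0,0]],
  [[0,0,0],[0,0,0]],
  [[0,0,0],[0,0,0]],
])

```text
time_s: 18.15
ee_pos: [387.8, -325.4, 238.5]
ee_rot: [179.5, -0.0, 64.7]
force: [8.2, -2.0, -1.7]
gripper_width: 23.6
```

```bash
python3 f.py
```

```text
18.15 [ 387.82 -325.36  238.47] [ 8.22 -2.02 -1.72] pull 8.42 vent [8.21 1.86 0.08] [-0.35 -1.27  0.04]
```

Request:
drive_tool([
  [[-0.0006,0.0003,-0.0003],[0,0,0]],
  [[-0.0006,0.0003,-0.0003],[0,0,0]],
  [[-0.0005,0.0002,-0.0003],[0,0,0]],
  [[0,0,0],[0,0,0]],
  [[0,0,0],[0,0,0]],
  [[0,0,0],[0,0,0]],
  [[0,0,0],[0,0,0]],
  [[0,0,0],[0,0,0]],
  [[0,0,0],[0,0,0]],
  [[0,0,0],[0,0,0]],
])

```text
time_s: 18.98
ee_pos: [386.2, -324.6, 237.7]
ee_rot: [179.4, 0.0, 64.7]
force: [8.0, -2.1, -2.3]
gripper_width: 23.8
```

```bash
python3 f.py
```

```text
18.98 [ 386.21 -324.63  237.68] [ 7.95 -2.1  -2.26] pull 8.19 vent [ 8.    1.67 -0.46] [-0.37 -1.31  0.06]
```

Request:
drive_tool([
  [[-0.0006,0.0003,-0.0003],[0,0,0]],
  [[-0.0006,0.0003,-0.0003],[0,0,0]],
  [[-0.0005,0.0002,-0.0003],[0,0,0]],
  [[0,0,0],[0,0,0]],
  [[0,0,0],[0,0,0]],
  [[0,0,0],[0,0,0]],
  [[0,0,0],[0,0,0]],
  [[0,0,0],[0,0,0]],
  [[0,0,0],[0,0,0]],
  [[0,0,0],[0,0,0]],
])

```text
time_s: 19.82
ee_pos: [384.6, -323.8, 236.8]
ee_rot: [179.4, 0.0, 64.7]
force: [8.3, -1.8, -1.6]
gripper_width: 23.8
```

```bash
python3 f.py
```

```text
19.82 [ 384.57 -323.82  236.84] [ 8.32 -1.78 -1.64] pull 8.47 vent [8.2  2.12 0.16] [-0.41 -1.35  0.07]
```

Request:
drive_tool([
  [[-0.0006,0.0003,-0.0003],[0,0,0]],
  [[-0.0006,0.0003,-0.0003],[0,0,0]],
  [[-0.0005,0.0002,-0.0003],[0,0,0]],
  [[0,0,0],[0,0,0]],
  [[0,0,0],[0,0,0]],
  [[0,0,0],[0,0,0]],
  [[0,0,0],[0,0,0]],
  [[0,0,0],[0,0,0]],
  [[0,0,0],[0,0,0]],
  [[0,0,0],[0,0,0]],
])

```text
time_s: 20.65
ee_pos: [382.9, -323.0, 236.0]
ee_rot: [179.4, 0.0, 64.7]
force: [7.2, -2.1, -1.2]
gripper_width: 23.5
```

```bash
python3 f.py
```

```text
20.65 [ 382.9  -323.05  236.01] [ 7.2  -2.09 -1.18] pull 7.47 vent [7.32 1.36 0.62] [-0.36 -1.34  0.11]
```

```bash
python3 look.py 8 top,260,85,420,205,5 scene,290,110,430,215,5.5
```

```text
20.75 [ 382.9 -323.1  236. ] [179.42   0.    64.71] [ 7.9 -1.5 -1.1] [-0.38 -1.4   0.09] 23.73313295504752 [ -42.   11.   97.    0.   72. -106.]
```

View pics/top8.png

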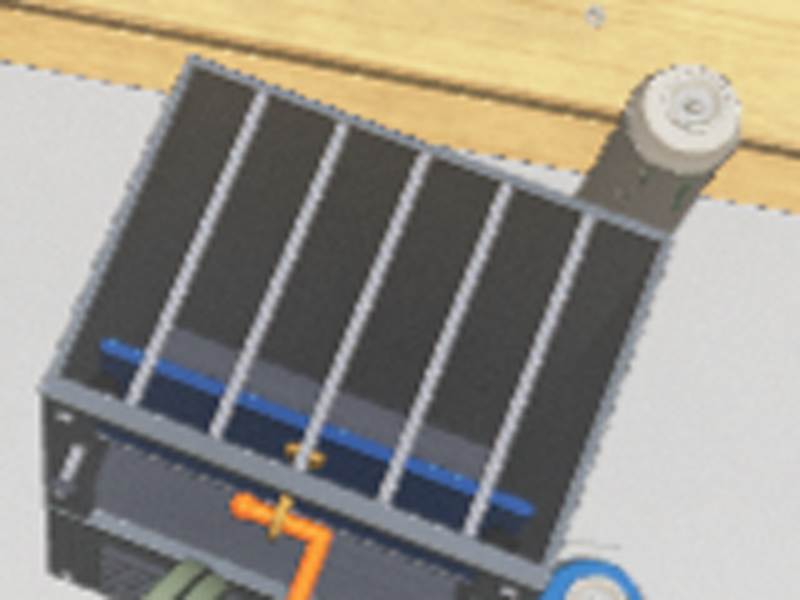

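View pics/scene8.png

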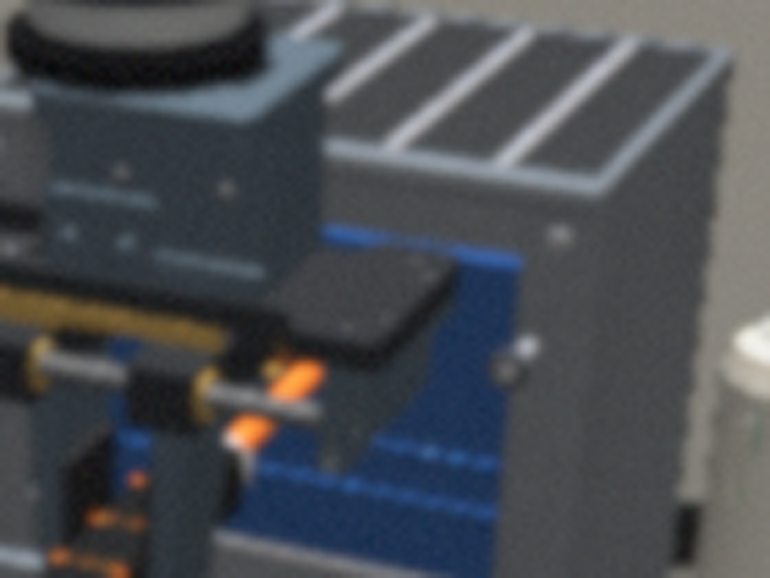

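Request:
drive_tool([
  [[-0.0006,0.0003,-0.0003],[0,0,0]],
  [[-0.0006,0.0003,-0.0003],[0,0,0]],
  [[-0.0005,0.0002,-0.0003],[0,0,0]],
  [[0,0,0],[0,0,0]],
  [[0,0,0],[0,0,0]],
  [[0,0,0],[0,0,0]],
  [[0,0,0],[0,0,0]],
  [[0,0,0],[0,0,0]],
  [[0,0,0],[0,0,0]],
  [[0,0,0],[0,0,0]],
])

```text
time_s: 21.58
ee_pos: [381.2, -322.3, 235.2]
ee_rot: [179.4, 0.0, 64.7]
force: [6.6, -1.9, -2.1]
gripper_width: 23.5
```

```bash
python3 f.py
```

```text
21.58 [ 381.22 -322.27  235.16] [ 6.61 -1.93 -2.12] pull 6.84 vent [ 6.72  1.26 -0.32] [-0.38 -1.34  0.12]
```

Request:
drive_tool([
  [[-0.0006,0.0003,-0.0003],[0,0,0]],
  [[-0.0005,0.0002,-0.0003],[0,0,0]],
  [[-0.0005,0.0002,-0.0003],[0,0,0]],
  [[0,0,0],[0,0,0]],
  [[0,0,0],[0,0,0]],
  [[0,0,0],[0,0,0]],
  [[0,0,0],[0,0,0]],
  [[0,0,0],[0,0,0]],
  [[0,0,0],[0,0,0]],
  [[0,0,0],[0,0,0]],
])

```text
time_s: 22.42
ee_pos: [379.7, -321.6, 234.2]
ee_rot: [179.4, 0.0, 64.7]
force: [6.6, -2.3, -1.1]
gripper_width: 23.4
```

```bash
python3 f.py
```

```text
22.42 [ 379.7  -321.56  234.25] [ 6.6  -2.31 -1.09] pull 6.97 vent [6.87 0.91 0.71] [-0.36 -1.42  0.13]
```

Request:
drive_tool([
  [[-0.0005,0.0002,-0.0003],[0,0,0]],
  [[-0.0005,0.0002,-0.0003],[0,0,0]],
  [[-0.0005,0.0002,-0.0002],[0,0,0]],
  [[0,0,0],[0,0,0]],
  [[0,0,0],[0,0,0]],
  [[0,0,0],[0,0,0]],
  [[0,0,0],[0,0,0]],
  [[0,0,0],[0,0,0]],
  [[0,0,0],[0,0,0]],
  [[0,0,0],[0,0,0]],
])

```text
time_s: 23.25
ee_pos: [378.5, -321.1, 233.7]
ee_rot: [179.4, 0.0, 64.7]
force: [7.8, -1.3, -0.6]
gripper_width: 23.8
```

```bash
python3 f.py
```

```text
23.25 [ 378.53 -321.12  233.67] [ 7.75 -1.27 -0.61] pull 7.92 vent [7.47 2.34 1.19] [-0.38 -1.55  0.05]
```

Request:
drive_tool([
  [[-0.0005,0.0002,-0.0003],[0,0,0]],
  [[-0.0005,0.0002,-0.0003],[0,0,0]],
  [[-0.0005,0.0002,-0.0002],[0,0,0]],
  [[0,0,0],[0,0,0]],
  [[0,0,0],[0,0,0]],
  [[0,0,0],[0,0,0]],
  [[0,0,0],[0,0,0]],
  [[0,0,0],[0,0,0]],
  [[0,0,0],[0,0,0]],
  [[0,0,0],[0,0,0]],
])

```text
time_s: 24.08
ee_pos: [378.2, -321.0, 233.2]
ee_rot: [179.2, 0.0, 64.7]
force: [9.7, -2.2, -0.8]
gripper_width: 24.0
```

```bash
python3 f.py
```

```text
24.08 [ 378.18 -321.05  233.22] [ 9.75 -2.24 -0.78] pull 10.01 vent [9.69 2.31 1.02] [-0.48 -1.97  0.13]
```

Request:
drive_tool([
  [[-0.0004,0.0002,-0.0001],[0,0,0]],
  [[-0.0004,0.0002,-0.0002],[0,0,0]],
  [[-0.0004,0.0002,-0.0001],[0,0,0]],
  [[0,0,0],[0,0,0]],
  [[0,0,0],[0,0,0]],
  [[0,0,0],[0,0,0]],
  [[0,0,0],[0,0,0]],
  [[0,0,0],[0,0,0]],
  [[0,0,0],[0,0,0]],
  [[0,0,0],[0,0,0]],
])

```text
time_s: 24.92
ee_pos: [377.8, -320.9, 233.1]
ee_rot: [179.0, 0.0, 64.7]
force: [12.7, -2.8, -2.4]
gripper_width: 23.8
```

```bash
cat > favg.py <<'E'
from h import *
F=[];T=[]
for i in range(4):
    s=env.state();F.append(s["force"]-[0,-.2,-1.8]);T.append(s["torque"])
    env.grab_frame("top")
F=np.array(F);m=F.mean(0);print(s["time_s"],s["ee_pos"].round(2),"|F|",np.linalg.norm(m).round(2),"vent",(rz(np.radians(25.27))@m).round(2),np.mean(T,0).round(2),F[:,0].round(1))
E
python3 favg.py
```

```text
25.0667 [ 377.83 -320.95  233.1 ] |F| 12.78 vent [12.47  2.77  0.32] [-0.61 -2.26  0.11] [12.7 12.3 12.5 12.4]
```

Request:
drive_tool([
  [[-0.0003,0.0002,-0.0002],[0,0,0]],
  [[-0.0003,0.0002,-0.0003],[0,0,0]],
  [[0,0.0002,-0.0002],[0,0,0]],
  [[0,0,0],[0,0,0]],
  [[0,0,0],[0,0,0]],
  [[0,0,0],[0,0,0]],
  [[0,0,0],[0,0,0]],
  [[0,0,0],[0,0,0]],
  [[0,0,0],[0,0,0]],
  [[0,0,0],[0,0,0]],
])

```text
time_s: 25.95
ee_pos: [377.8, -320.8, 232.7]
ee_rot: [178.9, 0.0, 64.7]
force: [12.3, -3.9, -0.1]
gripper_width: 23.8
```

```bash
python3 favg.py
```

```text
26.1 [ 377.8 -320.8  232.7] |F| 13.46 vent [13.27  2.    1.05] [-0.76 -2.46  0.03] [12.3 12.5 13.2 13.4]
```

Request:
drive_tool([
  [[-0.0003,0.0002,-0.0002],[0,0,0]],
  [[-0.0002,0.0001,-0.0002],[0,0,0]],
  [[0,0,0],[0,0,0]],
  [[0,0,0],[0,0,0]],
  [[0,0,0],[0,0,0]],
  [[0,0,0],[0,0,0]],
  [[0,0,0],[0,0,0]],
  [[0,0,0],[0,0,0]],
  [[0,0,0],[0,0,0]],
  [[0,0,0],[0,0,0]],
])

```text
time_s: 26.98
ee_pos: [377.7, -320.7, 232.4]
ee_rot: [178.9, 0.0, 64.7]
force: [14.1, -5.4, -0.9]
gripper_width: 23.8
```

```bash
python3 favg.py
```

```text
27.1333 [ 377.74 -320.74  232.44] |F| 14.96 vent [14.77  2.1   1.06] [-0.82 -2.59  0.02] [14.1 14.9 14.2 13.7]
```

Request:
drive_tool([
  [[0.0017,-0.0008,0.0011],[0,0,0]],
  [[0.0017,-0.0008,0.0011],[0,0,0]],
  [[0.0017,-0.0008,0.0011],[0,0,0]],
  [[0.0017,-0.0008,0.0011],[0,0,0]],
  [[0.0017,-0.0008,0.0011],[0,0,0]],
  [[0.0017,-0.0008,0.0011],[0,0,0]],
  [[0.0017,-0.0008,0.0011],[0,0,0]],
  [[0.0015,-0.0009,0.0012],[0,0,0]],
  [[0,0,0],[0,0,0]],
  [[0,0,0],[0,0,0]],
])

```text
time_s: 28.02
ee_pos: [384.2, -323.7, 238.2]
ee_rot: [-180.0, -0.0, 64.7]
force: [0.6, -0.5, -2.6]
gripper_width: 23.7
```

```bash
python3 f.py; python3 look.py 9 top,260,85,420,205,5 scene,290,110,430,215,5.5
```

```text
28.02 [ 384.23 -323.74  238.16] [ 0.56 -0.45 -2.59] pull 1.0 vent [ 0.61  0.01 -0.79] [ 0.01  0.07 -0.03]
28.1167 [ 384.2 -323.7  238.2] [-1.7996e+02 -1.0000e-02  6.4720e+01] [-0.4  0.2 -2.3] [ 0.01 -0.04  0.02] 23.864876815875473 [ -41.   11.   96.   -0.   73. -106.]
```

View pics/top9.png

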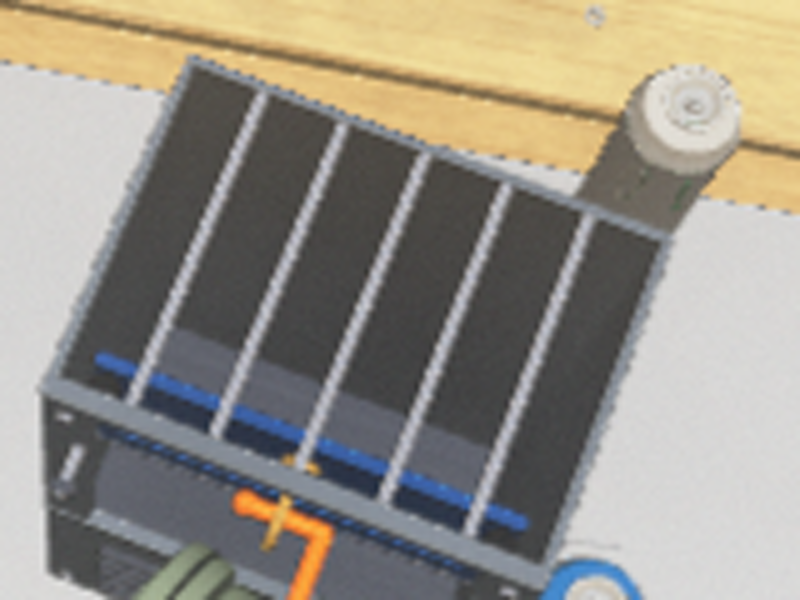

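View pics/scene9.png

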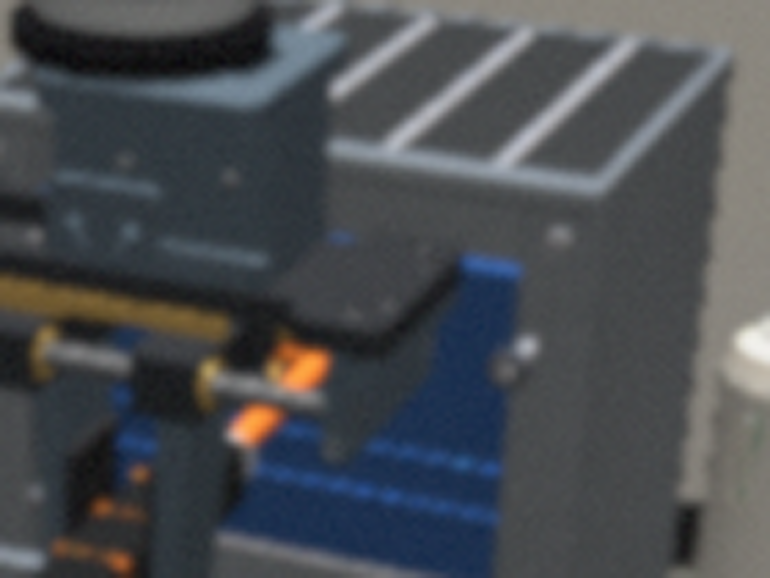

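Request:
drive_tool([
  [[-0.0021,-0.0045,0],[0,0,0]],
  [[-0.0021,-0.0045,0],[0,0,0]],
  [[-0.0022,-0.0045,0],[0,0,0]],
  [[-0.0021,-0.0045,0],[0,0,0]],
  [[-0.0021,-0.0045,0],[0,0,0]],
  [[-0.0022,-0.0045,0],[0,0,0]],
  [[-0.0021,-0.0046,0],[0,0,0]],
  [[-0.0021,-0.0046,0],[0,0,0]],
  [[-0.0021,-0.0045,0],[0,0,0]],
  [[-0.0022,-0.0045,0],[0,0,0]],
])

```text
time_s: 28.95
ee_pos: [362.9, -369.5, 238.4]
ee_rot: [-180.0, -0.0, 64.7]
force: [0.9, -0.8, -1.9]
gripper_width: 23.9
```

```bash
python3 f.py; python3 look.py 10 top,260,85,420,235,5
```

```text
28.95 [ 362.87 -369.49  238.37] [ 0.94 -0.76 -1.9 ] pull 1.09 vent [ 1.08 -0.11 -0.1 ] [0.01 0.04 0.02]
29.0 [ 362.6 -370.3  238.3] [1.800e+02 5.000e-02 6.469e+01] [-0.8 -1.3 -2. ] [-0.03  0.01 -0.04] 23.633519452638126 [ -47.   12.   94.   -0.   73. -112.]
```

View pics/top10.png

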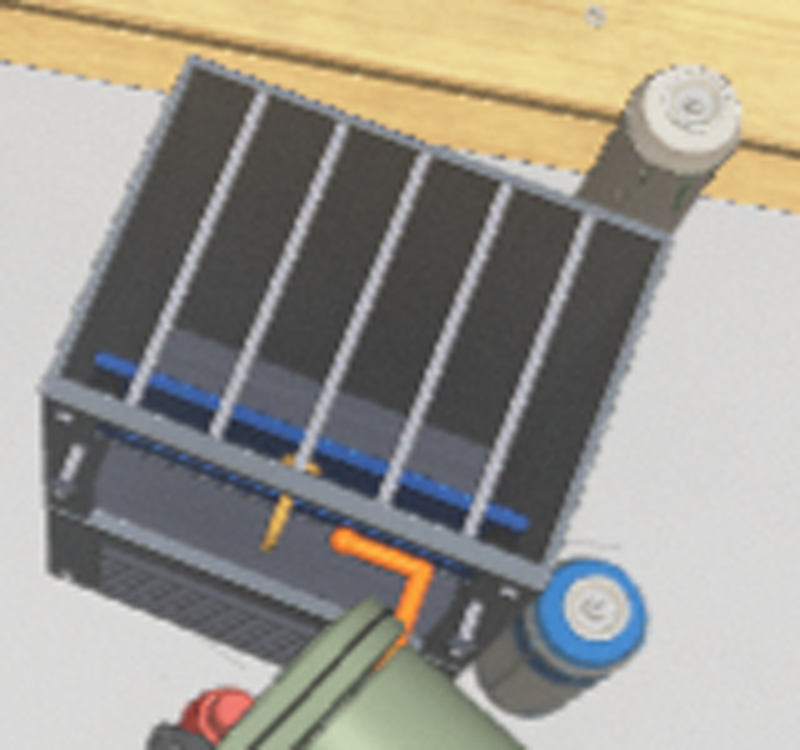

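Request:
drive_tool([
  [[-0.0081,0.0038,0],[0,0,0]],
  [[-0.0081,0.0038,0],[0,0,0]],
  [[-0.0081,0.0038,0],[0,0,0]],
  [[-0.0081,0.0038,0],[0,0,0]],
  [[-0.0081,0.0038,0],[0,0,0]],
  [[-0.0081,0.0038,0],[0,0,0]],
  [[-0.0081,0.0038,0],[0,0,0]],
  [[-0.0081,0.0038,0],[0,0,0]],
  [[-0.0081,0.0038,0],[0,0,0]],
  [[-0.0081,0.0038,0],[0,0,0]],
])

```text
time_s: 29.83
ee_pos: [281.3, -330.6, 238.4]
ee_rot: [180.0, -0.0, 64.7]
force: [-0.8, 0.8, -1.6]
gripper_width: 23.6
```

Request:
drive_tool([
  [[0.0156,0.026,0],[0,0,0.0503]],
  [[0.0156,0.026,0],[0,0,0.0503]],
  [[0.0156,0.026,0],[0,0,0.0503]],
  [[0.0156,0.026,0],[0,0,0.0503]],
  [[0.0156,0.026,0],[0,0,0.0503]],
  [[0.0156,0.026,0],[0,0,0.0503]],
  [[0.0156,0.026,0],[0,0,0.0503]],
  [[0.0156,0.026,0],[0,0,0.0503]],
  [[0.0156,0.026,0],[0,0,0.0503]],
  [[0.0156,0.026,0],[0,0,0.0507]],
])

```text
time_s: 30.67
ee_pos: [438.2, -69.7, 238.5]
ee_rot: [180.0, 0.0, 93.7]
force: [-0.3, -0.2, -1.2]
gripper_width: 24.0
```

Request:
drive_tool([
  [[0,0,0],[0,0,0]],
  [[0,0,0],[0,0,0]],
  [[0,0,0],[0,0,0]],
  [[0,0,0],[0,0,0]],
  [[0,0,0],[0,0,0]],
  [[0,0,0],[0,0,0]],
  [[0,0,0],[0,0,0]],
  [[0,0,0],[0,0,0]],
  [[0,0,0],[0,0,0]],
  [[0,0,0],[0,0,0]],
])

```text
time_s: 31.5
ee_pos: [438.0, -71.1, 238.4]
ee_rot: [180.0, -0.0, 93.5]
force: [0.3, -0.5, -2.1]
gripper_width: 23.6
```

```bash
python3 look.py 11 top,120,80,440,310,2.5 scene,100,90,450,330,2.2
```

```text
31.6 [438.1 -71.  238.4] [-1.800e+02 -1.000e-02  9.356e+01] [-0.4 -0.1 -2.2] [ 0.    0.06 -0.04] 23.87438286500513 [ -11.    5.  103.    0.   72. -104.]
```

View pics/top11.png

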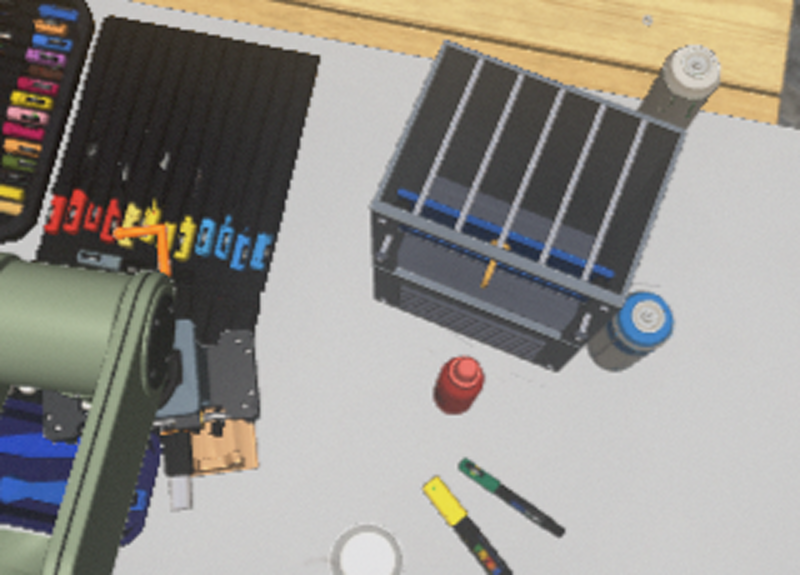

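View pics/scene11.png

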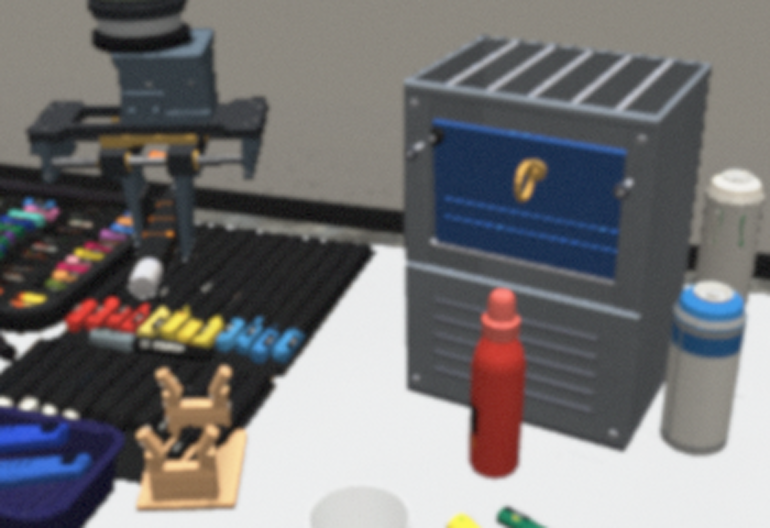

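```bash
python3 - <<'E'
from h import *
import cv2
t=np.array([438.1,-71,257.2]);R=rz(np.radians(3.56))
P=t+R@np.array([169,0,0.]);print(proj("top",P),t+R@np.array([-101,0,0.]),proj("top",t+R@np.array([-101,0,0.])),proj("top",t+R@np.array([169,46,0.])))
im=cv2.imread("pics/top11_full.png");cv2.imwrite("pics/e11.png",cv2.resize(im[160:290,150:230],None,fx=5,fy=5,interpolation=cv2.INTER_CUBIC))
E
```

```text
[[183.98472003 171.45638729]] [337.29489755 -77.27146877 257.2       ] [[192.14070807 283.79771129]] [[165.00941291 173.58549478]]
```

View pics/e11.png

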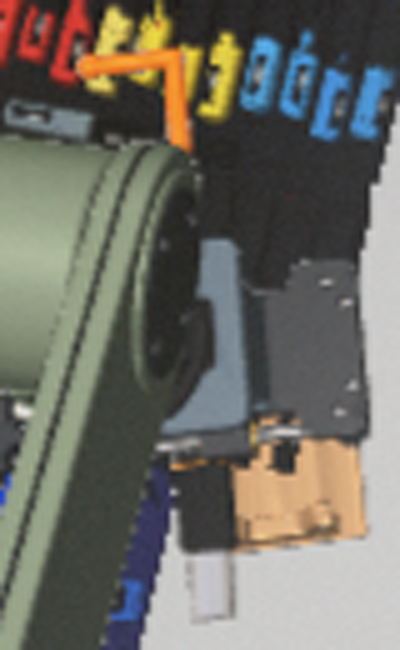

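Request:
drive_tool([
  [[0.0004,0.0006,-0.0165],[0,0,0]],
  [[0,0,-0.0165],[0,0,0]],
  [[0,0,-0.0165],[0,0,0]],
  [[0,0,-0.0165],[0,0,0]],
  [[0,0,-0.0165],[0,0,0]],
  [[0,0,-0.0165],[0,0,0]],
  [[0,0,-0.0165],[0,0,0]],
  [[0,0,-0.0165],[0,0,0]],
  [[0,0,0],[0,0,0]],
  [[0,0,0],[0,0,0]],
])

```text
time_s: 32.43
ee_pos: [438.2, -70.3, 106.1]
ee_rot: [-179.9, -0.0, 93.6]
force: [0.6, -0.3, -1.1]
gripper_width: 23.9
```

Request:
drive_tool([
  [[0,0,-0.008],[0,0,0]],
  [[0,0,-0.008],[0,0,0]],
  [[0,0,-0.008],[0,0,0]],
  [[0,0,-0.008],[0,0,0]],
  [[0,0,-0.008],[0,0,0]],
  [[0,0,-0.008],[0,0,0]],
  [[0,0,-0.008],[0,0,0]],
  [[0,0,-0.006],[0,0,0]],
  [[0,0,0],[0,0,0]],
  [[0,0,0],[0,0,0]],
])

```text
time_s: 33.27
ee_pos: [438.0, -70.3, 43.9]
ee_rot: [-179.9, -0.0, 93.6]
force: [-0.5, 0.7, -2.6]
gripper_width: 24.0
```

```bash
python3 look.py 12 scene,130,190,250,330,4
```

```text
33.3167 [438.3 -70.3  44.2] [-1.7995e+02 -3.0000e-02  9.3570e+01] [ 0.2  1.  -3.3] [0.3  0.16 0.1 ] 23.99872359128264 [ -11.   18.  120.    0.   43. -104.]
```

View pics/scene12.png

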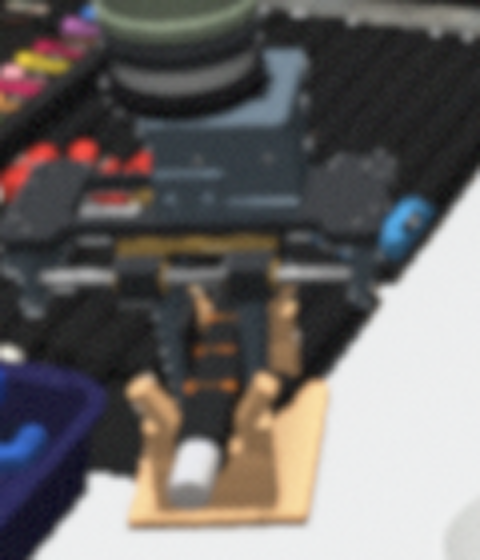

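Request:
drive_tool([
  [[0,0,-0.001],[0,0,0]],
  [[0,0,-0.001],[0,0,0]],
  [[0,0,-0.0008],[0,0,0]],
  [[0,0,0],[0,0,0]],
  [[0,0,0],[0,0,0]],
  [[0,0,0],[0,0,0]],
  [[0,0,0],[0,0,0]],
  [[0,0,0],[0,0,0]],
  [[0,0,0],[0,0,0]],
  [[0,0,0],[0,0,0]],
])

```text
time_s: 34.15
ee_pos: [438.8, -70.4, 41.7]
ee_rot: [180.0, -0.0, 93.6]
force: [1.2, 1.8, -0.4]
gripper_width: 23.8
```

```bash
python3 f.py
```

```text
34.15 [438.83 -70.39  41.71] [ 1.22  1.76 -0.42] pull 2.69 vent [0.26 2.29 1.38] [ 0.55 -0.17  0.16]
```

Request:
drive_tool([
  [[0,0,-0.0004],[0,0,0]],
  [[0,0,0],[0,0,0]],
  [[0,0,0],[0,0,0]],
  [[0,0,0],[0,0,0]],
  [[0,0,0],[0,0,0]],
  [[0,0,0],[0,0,0]],
  [[0,0,0],[0,0,0]],
  [[0,0,0],[0,0,0]],
  [[0,0,0],[0,0,0]],
  [[0,0,0],[0,0,0]],
])

```text
time_s: 34.98
ee_pos: [438.7, -70.4, 41.3]
ee_rot: [180.0, -0.0, 93.6]
force: [1.0, 4.4, 1.9]
gripper_width: 23.6
```

Request:
drive_tool([
  [[0,0,0],[0,0,0]],
  [[0,0,0],[0,0,0]],
  [[0,0,0],[0,0,0]],
  [[0,0,0],[0,0,0]],
  [[0,0,0],[0,0,0]],
  [[0,0,0],[0,0,0]],
  [[0,0,0],[0,0,0]],
  [[0,0,0],[0,0,0]],
  [[0,0,0],[0,0,0]],
  [[0,0,0],[0,0,0]],
], claw=0.55)

```text
time_s: 35.82
ee_pos: [438.5, -70.4, 41.2]
ee_rot: [-180.0, -0.0, 93.6]
force: [-0.4, 0.0, 0.6]
gripper_width: 49.7
```

Request:
drive_tool([
  [[0,0,0.006],[0,0,0]],
  [[0,0,0.01],[0,0,0]],
  [[0,0,0.015],[0,0,0]],
  [[0,0,0.02],[0,0,0]],
  [[0,0,0.02],[0,0,0]],
  [[0,0,0.02],[0,0,0]],
  [[0,0,0.02],[0,0,0]],
  [[0,0,0.02],[0,0,0]],
  [[0,0,0.02],[0,0,0]],
  [[0,0,0.01],[0,0,0]],
])

```text
time_s: 36.65
ee_pos: [439.4, -70.6, 205.1]
ee_rot: [179.8, 0.1, 93.6]
force: [0.2, 0.3, -0.0]
gripper_width: 50.3
```

Request:
drive_tool([
  [[-0.01,0.02,0],[0,0,0]],
  [[-0.01,0.03,0],[0,0,0]],
  [[-0.01,0.03,0],[0,0,0]],
  [[-0.01,0.03,0],[0,0,0]],
  [[-0.01,0.03,0],[0,0,0]],
  [[-0.01,0.03,0],[0,0,0]],
  [[-0.01,0.03,0],[0,0,0]],
  [[-0.01,0.02,0],[0,0,0]],
  [[0,0,0],[0,0,0]],
  [[0,0,0],[0,0,0]],
])

```text
time_s: 37.48
ee_pos: [358.1, 150.1, 202.5]
ee_rot: [180.0, 0.0, 93.7]
force: [0.1, -0.1, 1.0]
gripper_width: 50.5
```

```bash
python3 look.py 13 top,120,80,440,310,2.5 scene,100,90,450,330,2.2
```

```text
37.5833 [358.7 149.1 202.4] [1.7997e+02 2.0000e-02 9.3560e+01] [ 0.1 -1.1  0.6] [ 0.03 -0.04 -0.06] 50.40381061675201 [ 21.   2. 112.  -0.  66. -73.]
```

View pics/top13.png

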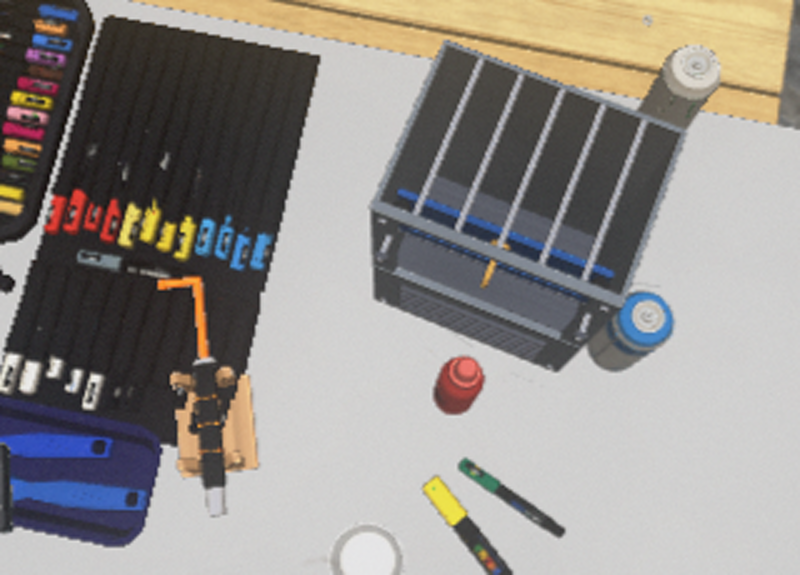

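View pics/scene13.png

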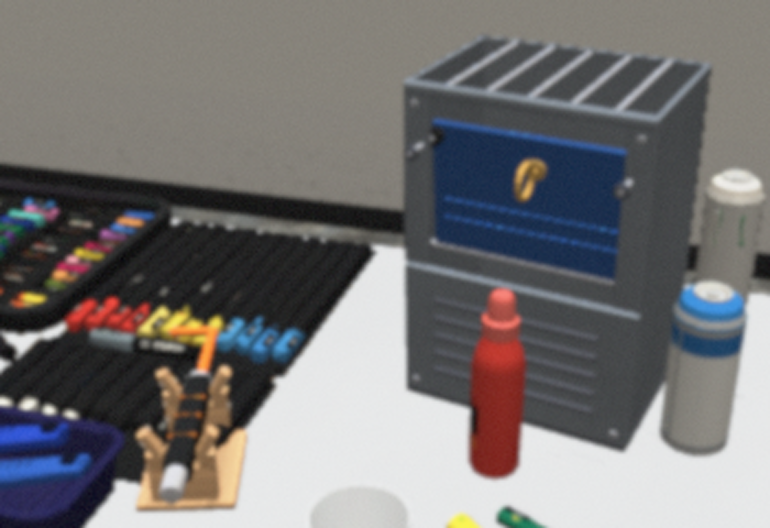

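The pole lies in both slots at its original place. The flap is shut, and the can and bottle stand where they were.

```bash
python3 -c "
from workcell import env
print(env.job_done())"
```

```text
the job is handed in; nothing more can be done
None
```

I pulled the flap shut with the hook pole, unhooked it, laid the pole back in its cradle and handed the job in. It took about 38 s of the 72 s allowed.

- **Pull:** the hinge slid at about 7–9 N and touched the buffers roughly 0.08 rad past upright. I stopped at an averaged force of 14.9 N, about 14 N of it in the flap's closing direction. No reading came near 20 N.
- **Noise:** single force readings scatter by about ±0.7 N, and there was a sideways component of about 2 N. The 14 N figure rests on my flap-angle estimate.
- **Unhooking:** the prong came out sideways with no more than about 1–2 N of contact force. Pictures before and after show the flap in the same place. That is the only check I have that it stays pressed on the buffers.
- **Pole and surroundings:** the last pictures show the pole in both cradle slots with the arm clear of everything. The blue and white can and the red bottle stand where they were. No check failed or disagreed.

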